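Hang washed face-shield headbands on the drying rail and start the air

TASK

Put the washed face-shield headband frames to dry: hang every frame that is there over the bar of the drying rail, arch across the bar and evenly hanging, with a clear gap of a finger's width or more between neighbours and off the end posts. When all of them hang, start the air on the white control box: first swing the cover plate to the left until the intake port is well clear, then turn the knob clockwise to the red mark, and last slide the red lock fully home over the knob. Leave the beaker, the timer and the vial where they stand.

Things in the scene. Friction and masses are not known exactly. Their poses are not given: they have to be found in the camera images.
- frame_0_grip (a point): Centre of the black housing (42x40x40 mm in x,y,z) on the crown of a frame with blue band (may be absent): rigid arch in its xz plane, 140 wide, 142 tall, 110 open between its pads; pads 56 deep (y), band 34 deep. It stands on the pads, this point 122 up, 25 above the inner crown (a 29-degree V); hung: 34 above the bar axis. z up. 0.14 kg. Grip across y; fingers may reach below the housing there.
- frame_1_grip (a point): Centre of the black housing (42x40x40 mm in x,y,z) on the crown of a frame with orange band (may be absent): rigid arch in its xz plane, 140 wide, 142 tall, 110 open between its pads; pads 56 deep (y), band 34 deep. It stands on the pads, this point 122 up, 25 above the inner crown (a 29-degree V); hung: 34 above the bar axis. z up. 0.14 kg. Grip across y; fingers may reach below the housing there.
- frame_2_grip (a point): Centre of the black housing (42x40x40 mm in x,y,z) on the crown of a frame with white band (may be absent): rigid arch in its xz plane, 140 wide, 142 tall, 110 open between its pads; pads 56 deep (y), band 34 deep. It stands on the pads, this point 122 up, 25 above the inner crown (a 29-degree V); hung: 34 above the bar axis. z up. 0.14 kg. Grip across y; fingers may reach below the housing there.
- frame_3_grip (a point): Centre of the black housing (42x40x40 mm in x,y,z) on the crown of a frame with green band (may be absent): rigid arch in its xz plane, 140 wide, 142 tall, 110 open between its pads; pads 56 deep (y), band 34 deep. It stands on the pads, this point 122 up, 25 above the inner crown (a 29-degree V); hung: 34 above the bar axis. z up. 0.14 kg. Grip across y; fingers may reach below the housing there.
- rail_mid (a point): Middle of the axis of the horizontal bar of the drying rail, 125 mm above the worktop. Bar along y, diameter 16 mm, steel, between two posts with black ball ends (26 mm) at y = -215 and +215 mm from this point; z up. The stand is fixed, its base 75 x 470 x 12 mm.
- box_top (a point): Centre of the top face of the white air control box (130 mm along x, 260 mm along y, 40 mm tall, fixed to the worktop). x points away from the robot, y left, z up. Port and cover are at the left, the knob in the middle, the lock at the right.
- port (a point): Centre of the round air intake port (dark mesh, 38 mm across with its steel rim) on top of the box.
- cover_pivot (a point): Pivot screw (vertical axis) of the cover plate, at the height of the box's top face; it is 55 mm from the port.
- cover_tab (a point): Middle of the blue upright finger tab on the cover plate, 57 mm from the pivot, 20 mm above the box top. Tab: 26 mm long along its x (radial, away from the pivot), 10 mm thick along y, top 32 mm above the box top. It stands on the cover plate, an aluminium disc of 46 mm on an arm, top 6 mm above the box.
- cover (a joint): Swing of the cover about its pivot, rad: 0 fully over the port, growing counter-clockwise seen from above (tab moves to the left, away from the knob), stop at 1.9. The port is wholly uncovered from 0.8 on. It has some friction and stays where it is left.
- knob_centre (a point): Point on the vertical axis of the air knob, 20 mm above the box top, fixed to the box (does not turn). Black knob: disc 48 mm across, top 9 mm above the box top, with a bar grip 46 mm long, 11 mm thick, from 9 to 35 mm above the box top; a white line marks the pointer end.
- knob (a joint): Angle of the knob, rad, growing clockwise seen from above, 0 to 2.6. At 1.40 the pointer is exactly on the red mark: it then points along the box's +y (left), the bar in line with the lock's fork. At value q the pointer stands 1.40 - q counter-clockwise of the box's +y. Light friction, stays where it is left.
- lock_tab (a point): Middle of the red upright grip tab of the lock slide, 20 mm above the box top: 12 mm thick along x, 22 mm long along y, 26 mm tall, top 32 mm above the box top, on a 6 mm high plate. The fork with two prongs points to +y (left), toward the knob.
- lock (a joint): Travel of the lock slide, m: about 0 drawn back, growing toward the knob (box +y); 0.040 is the stop, fully home with the prongs either side of the knob's bar. Friction about 1.5 N.
- beaker_mid (a point): Middle of a glass beaker, 56 mm wide, 74 mm tall: a bystander, leave it alone.
- bench_timer_mid (a point): Middle of a digital timer, 64 x 62 x 16 mm: a bystander, leave it alone.
- vial_mid (a point): Middle of a small capped vial, 23 mm wide, 49 mm tall: a bystander, leave it alone.
There are look-alikes about, which are no part of the job. There is more than one size of the part that bears frame_1_grip; the job needs the larger.

How it is judged:
By the outcome, as a careful person would: the job done as asked, in the order asked, and still so for the second after the job is handed in, with the robot touching nothing.
Of frame_0, frame_1, frame_2, frame_3 only 3 to 4 are there at a start; the rules pass over those that are not, and their reading is None.
At some moment in a run one of frame_0, frame_1, frame_2, frame_3 may be knocked a few centimetres aside while the robot is not near it.
It also fails if it takes over 200 s, if anything falls off the work surface, if the arm or the gripper's body presses on something with over 40 N, if the wrist force passes 120 N, or if a joint passes its speed limit or range.

ROBOT

A 6-joint arm with a two-finger parallel gripper is mounted at the origin on a cart in front of the work surface, level with it; the furniture and walls round the work are solid. World frame = base frame: x ahead of the robot, y to its left, z up, the work surface at z = 0. Lengths are in m, angles in rad, forces in N, time in s.
With the tool pointing down it reaches from about 0.325 to 0.85 m from the base axis. Payload 4.4 kg.
Tool frame: the origin (TCP) lies midway between the tips of the shut fingers; the grasp point (between the pads) lies 19 mm behind it; z points along the fingers, y is the direction in which the jaws open and shut (so a half turn about z gives the same grasp; the last joint's range is limited). The gripper opens to 94 mm and grips with 3 to 60 N. Pads are 16 mm wide; open, the fingers measure 119 mm over their backs; the gripper's body (75 mm by 177 mm) begins 78 mm behind the grasp point.
Start: joints at [-1.335, 0.207, 1.542, -0, 1.393, -0.15], TCP at [0.217, -0.533, 0.205] pointing down, gripper open.
Joint ranges: [-2.73, 2.73], [-0.86, 2.22], [0.23, 2.46], [-1.11, 4.25], [0.08, 2.63], [-2.82, 2.82]. Speed limits (rad/s): [2.79, 2.79, 3.14, 3.14, 3.14, 3.14].

INTERFACE

Orientations are given as a unit quaternion [x, y, z, w].
In Python, from bench import * gives the robot as it stands.
- The arm moves only by the tool play_rows, never from a script. Its arguments are lists of equal length, an entry for each row: "offset": the shift along the tool's x, y, z in m, a list of three; "turn": the turn about the tool's z in degrees; "jaw": the opening, from 0 (shut) to 1 (fully open). In form: {"offset": [[tx, ty, tz], ...], "turn": [turn, ...], "jaw": [jaw, ...]}. A call has 1 to 12 rows; each row shifts and turns the commanded pose from where the row before left it, along the tool's axes as they then stand; what a row does not reach is not made up. A row lasts 1/8 s, in which the tool goes at most 62.5 mm and 10.7 degrees, less where a joint would pass 70% of its speed; a pose out of reach is approached as far as the arm can. A call with a gripper value outside its range is refused whole. The fingers move at their own pace and stop on an object; the grip force is fixed at half the most. Time passes only in rows, so rows that do not move let the fingers close. It gives the time, the measured TCP pose, the force and the opening at its end, in the units of the state.
- state(): the state, without advancing time (a new reading comes with each control period).
- snapshot(name): name is "scene" or "top" or "wrist"; returns a dict with "image" (480x640x3 uint8, blue, green, red), "vfov" (degrees; the focal length in pixels is half the picture's height over the tangent of half this angle, whatever the lens; pixels are square), "cx", "cy" (the principal point, pixels), "rvec" (rotation vector, rad) and "tvec" (3), from world to camera coordinates, as OpenCV has them. Camera axes: x right, y down, z forward; pixel columns grow to the right and rows downward; lengths in m; the calibration is good to about 2 mm. A picture is of the moment at which its call begins. There is no depth.
- close_job(): hands the job in, once; it reports no verdict.
The state is a dict: "t": time; "q": joint angles; "qd": joint speeds; "effort": joint torques, N m; "tcp_pos": TCP position; "tool_rot": TCP orientation; "ft_force": force on the tool from outside, world axes, zero at the start; "moment": the same for the moment, N m; "width": finger opening in m.
Only numpy, scipy, OpenCV 4.12 (cv2) and the standard library are available. Lean on these libraries where they do the work, as an engineer would, in place of code of your own. Each camera call takes 0.05 s, during which the arm holds its last target.

## Working session

There is one attempt and no reset: what is moved stays moved. The work goes in short steps, Python scripts to look and compute and a tool call to move; the robot and the scene stay as the last step left them, time stands still between calls to the robot, and variables do not carry over. Pictures are saved under pics/ and viewed, and the job is handed in when it is done.

Besides the shell and the picture viewer there is one more tool, called after "Emit:" by a JSON object that holds its "fn" and its "kwargs", one argument or row to a line. play_rows: Moves the arm, as the interface text tells. Its arguments: {"type":"object","properties":{"offset":{"type":"array"},"turn":{"type":"array"},"jaw":{"type":"array"}},"required":["offset","turn","jaw"]}

```bash
ls; mkdir -p pics; python3 - <<'E'
from bench import *
import cv2
print(state())
for n in ["scene","top","wrist"]:
    s=snapshot(n); cv2.imwrite(f"pics/{n}0.png",s["image"]); print(n,s["vfov"],s["cx"],s["cy"],s["rvec"],s["tvec"])
E
```

```text
pics
{'t': 0.0, 'q': array([-1.33452661e+00,  2.07430594e-01,  1.54294804e+00,  6.56077249e-06,
        1.39350952e+00, -1.50516061e-01]), 'qd': array([-0.0004087 ,  0.00152413, -0.00094549,  0.00270366, -0.00038166,
        0.00045401]), 'effort': array([-1.38571380e-03, -3.70882773e+01, -2.81415921e+01,  6.95888093e-02,
        3.62737547e-02, -1.57951645e-04]), 'tcp_pos': array([ 0.21668816, -0.53172918,  0.20428763]), 'tool_rot': array([ 9.81357272e-01,  1.92188936e-01, -4.59713833e-05, -1.14683155e-03]), 'ft_force': array([-0.47681993, -0.21489969,  0.03535168]), 'moment': array([-0.036565  , -0.02766128, -0.02661259]), 'width': 0.09390780238509318}
scene 45.837172707268174 315.42900235215706 229.3604140146568 [ 0.64267233 -2.58326908  1.23904422] [0.48526556 0.21169296 1.27510776]
top 56.501279322439366 330.0159433093227 234.58019049444385 [ 2.07201704 -2.14163016  0.22793106] [0.02817716 0.55407555 1.04624844]
wrist 63.81966262827579 321.7795404147122 236.77202088738997 [-2.434481    1.63563068  0.20480971] [-0.57287346 -0.02628617  0.39085851]
```

View pics/scene0.png

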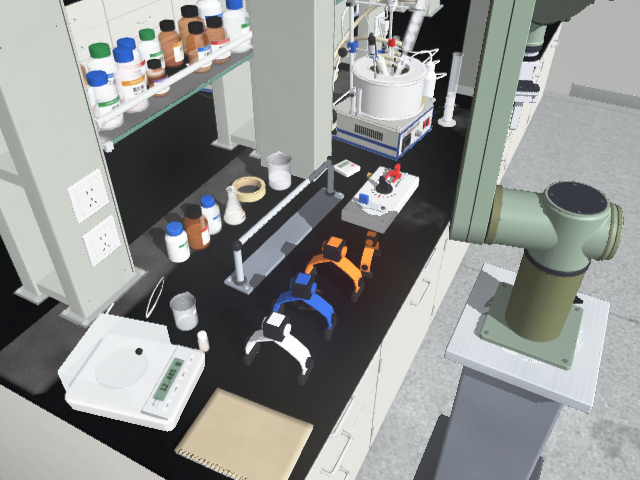

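View pics/top0.png

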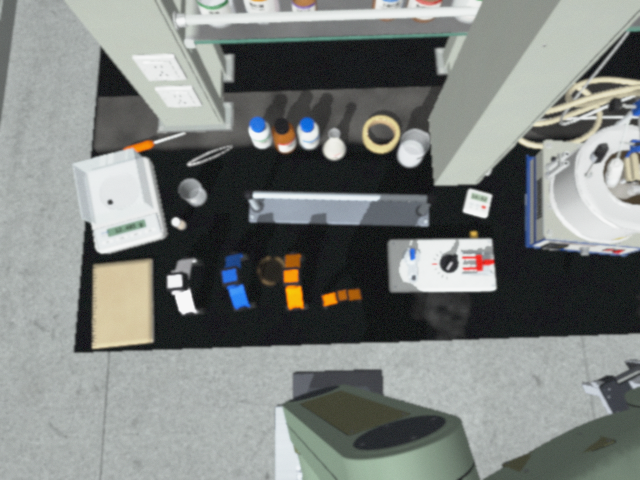

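View pics/wrist0.png

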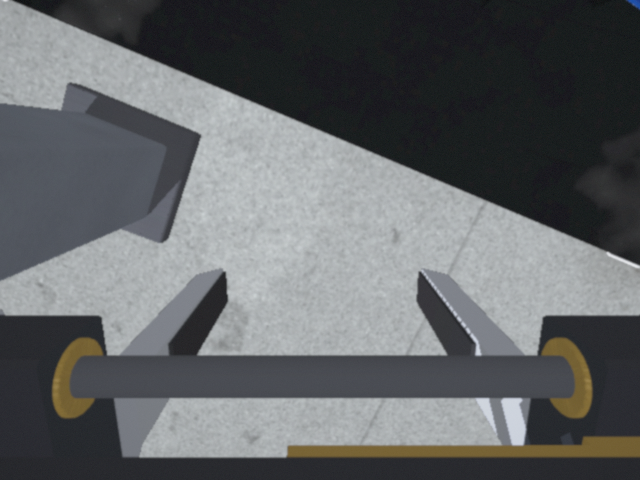

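```bash
cat > h.py <<'E'
from bench import *
import numpy as np, cv2
from scipy.spatial.transform import Rotation as R
def K(s):
    f=240/np.tan(np.radians(s["vfov"]/2)); return np.array([[f,0,s["cx"]],[0,f,s["cy"]],[0,0,1.]])
def onz(s,uv,z):
    M=R.from_rotvec(np.ravel(s["rvec"])).as_matrix(); c=-M.T@np.ravel(s["tvec"])
    d=M.T@np.linalg.inv(K(s))@np.array([uv[0],uv[1],1.]); return c+d*(z-c[2])/d[2]
def proj(s,P):
    p,_=cv2.projectPoints(np.atleast_2d(np.array(P,float)),np.ravel(s["rvec"]),np.ravel(s["tvec"]),K(s),None); return p[:,0]
def tri(s1,a,s2,b):
    r=[]
    A=[];B=[]
    for s,uv in((s1,a),(s2,b)):
        M=R.from_rotvec(np.ravel(s["rvec"])).as_matrix(); c=-M.T@np.ravel(s["tvec"])
        d=M.T@np.linalg.inv(K(s))@np.array([uv[0],uv[1],1.]);d/=np.linalg.norm(d)
        Pm=np.eye(3)-np.outer(d,d);A.append(Pm);B.append(Pm@c)
    X=np.linalg.lstsq(np.vstack(A),np.hstack(B),rcond=None)[0];return X
def crop(s,x0,y0,x1,y1,k,name):
    cv2.imwrite("pics/"+name,cv2.resize(s["image"][y0:y1,x0:x1],None,fx=k,fy=k,interpolation=cv2.INTER_CUBIC))
E
python3 - <<'E'
from h import *
t=snapshot("top"); s=snapshot("scene")
crop(t,160,240,370,320,3.8,"t1.png")
crop(t,380,180,510,300,5,"t2.png")
crop(s,230,220,390,390,3.5,"s1.png")
crop(s,220,140,430,300,3.8,"s2.png")
E
```

```text
(no output)
```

View pics/t1.png

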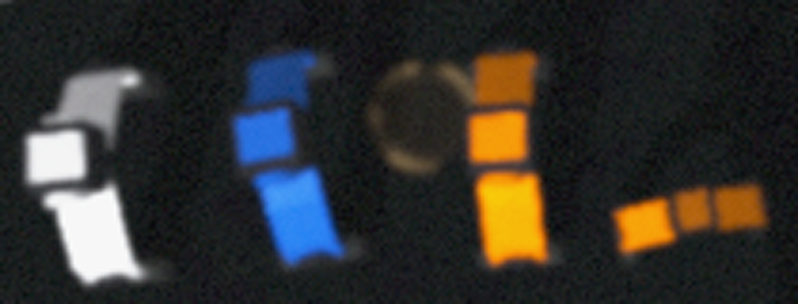

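View pics/t2.png

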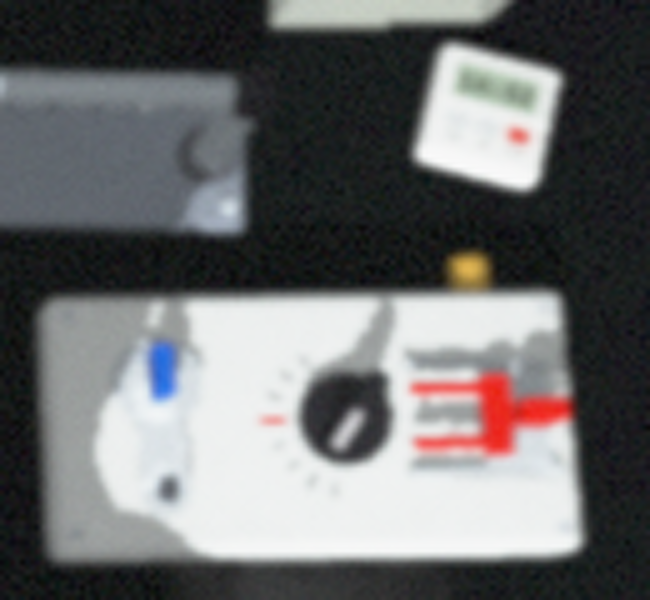

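View pics/s1.png

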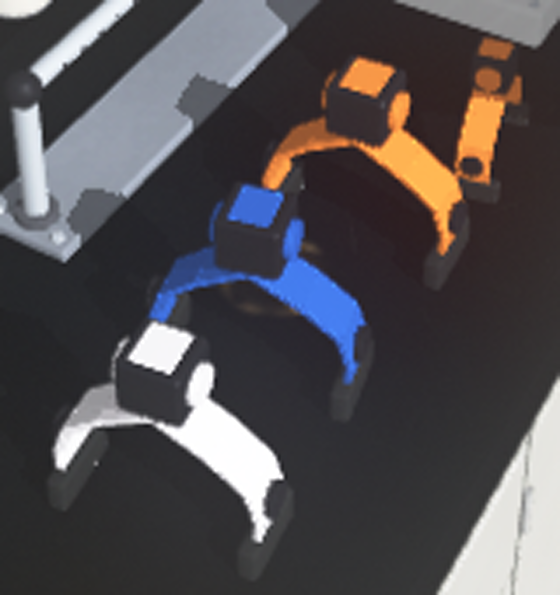

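View pics/s2.png

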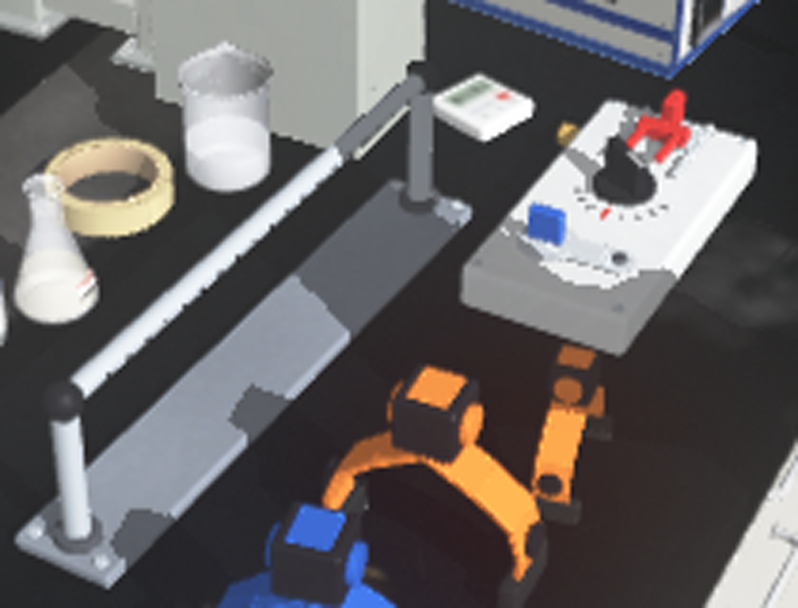

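```bash
python3 - <<'E'
from h import *
np.set_printoptions(precision=4,suppress=True)
t=snapshot("top"); s=snapshot("scene")
for n,a,b in [("w",(175.0,281.05),(275.7,319.4)),("b",(230,276.3),(303.4,279.1)),("o",(291.05,276.05),(335.1,241.4))]:
    print(n,tri(t,a,s,b),onz(t,a,.142),onz(s,b,.142))
T=lambda x,y:(x/5+380,y/5+180)
S=lambda x,y:(x/3.8+220,y/3.8+140)
print("knob",onz(t,T(345,417),.045))
print("pivot",onz(t,T(168,489),.048),onz(s,S(620,259),.048))
print("tab",onz(t,T(162,371),.072),tri(t,T(162,371),s,S(548,222)))
print("locktab",onz(t,T(496,414),.07))
for c in [(40,297),(560,292),(583,553),(47,562)]: print("corner",onz(t,T(*c),.04))
print("timer",onz(t,T(488,116),.016))
for c in [(45,398),(62,398),(418,75)]: print("ball",onz(s,S(*c),.125))
crop(t,235,180,445,240,3.8,"t3.png")
E
```

```text
w [0.4434 0.363  0.1371] [0.4418 0.3609 0.142 ] [0.4421 0.3668 0.142 ]
b [0.4502 0.2392 0.137 ] [0.4484 0.2377 0.142 ] [0.4488 0.2439 0.142 ]
o [0.4453 0.101  0.1397] [0.4444 0.1006 0.142 ] [0.4447 0.1035 0.142 ]
knob [ 0.4752 -0.282   0.045 ]
pivot [ 0.4421 -0.1914  0.048 ] [ 0.4396 -0.1841  0.048 ]
tab [ 0.4967 -0.1882  0.072 ] [ 0.4993 -0.1913  0.0556]
locktab [ 0.4707 -0.3483  0.07  ]
corner [ 0.5418 -0.1356  0.04  ]
corner [ 0.5357 -0.397   0.04  ]
corner [ 0.4049 -0.3938  0.04  ]
corner [ 0.4092 -0.131   0.04  ]
timer [ 0.6354 -0.3787  0.016 ]
ball [0.6554 0.2064 0.125 ]
ball [0.6464 0.2016 0.125 ]
ball [ 0.6222 -0.2246  0.125 ]
```

View pics/t3.png

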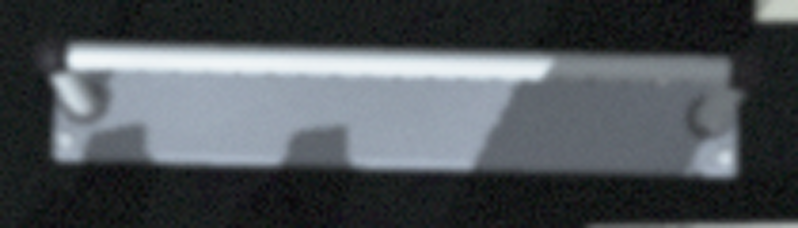

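```bash
python3 - <<'E'
from h import *
np.set_printoptions(precision=4,suppress=True)
t=snapshot("top"); s=snapshot("scene")
T=lambda x,y:(x/3.8+235,y/3.8+180)
a=onz(t,T(68,58),.125);b=onz(t,T(730,69),.125);print(a,b, onz(t,T(48,57),.125),onz(t,T(745,70),.125), np.degrees(np.arctan2(-(b-a)[0],-(b-a)[1]))) 
print("mid",(a+b)/2)
for c in [(52,160),(737,178)]: print(onz(t,T(*c),.012))
# model fit by colour of housing top: pixel min-area rect
hsv=cv2.cvtColor(t["image"],cv2.COLOR_BGR2HSV)
E
```

```text
[0.6422 0.1901 0.125 ] [ 0.621  -0.2227  0.125 ] [0.6433 0.2026 0.125 ] [ 0.6201 -0.2319  0.125 ] 2.9331466842802545
mid [ 0.6316 -0.0163  0.125 ]
[0.6056 0.2204 0.012 ]
[ 0.5772 -0.2475  0.012 ]
```

```bash
cat >> h.py <<'E'
def yaw(st):
    x=R.from_quat(st["tool_rot"]).apply([1,0,0]); return np.degrees(np.arctan2(x[1],x[0]))
def go(target,psi=None,st=None):
    "tool-frame offset after turning first; turn in deg"
    st=st or state(); Rm=R.from_quat(st["tool_rot"]); y0=yaw(st)
    tn=0 if psi is None else (y0-psi+180)%360-180
    Rf=Rm*R.from_euler('z',tn,degrees=True)
    d=np.array(target)-st["tcp_pos"]
    print("t %.2f tcp"%st["t"],np.round(st["tcp_pos"],4),"yaw %.2f"%y0,"| turn %.2f"%tn,"offset(after turn)",np.round(Rf.inv().apply(d),4),"F",np.round(st["ft_force"],2),"w %.4f"%st["width"])
E
python3 - <<'E'
from h import *
np.set_printoptions(precision=4,suppress=True)
w=snapshot("wrist");st=state()
M=R.from_rotvec(np.ravel(w["rvec"])).as_matrix(); c=-M.T@np.ravel(w["tvec"])
Rt=R.from_quat(st["tool_rot"])
print("cam in tool",Rt.inv().apply(c-st["tcp_pos"]),"axes (rows cam x,y,z in tool)\n",Rt.inv().apply(M))
t=snapshot("top")
print("flask",onz(t,(336,153),.02),"beaker",onz(t,(405,165),.0),"vial",onz(t,(178,224),0.05),"bottle",onz(t,(306,150),0))
go([.40,.12,.32],0)
E
```

```text
cam in tool [ 0.0695 -0.0007 -0.1794] axes (rows cam x,y,z in tool)
 [[ 0.0005  1.      0.001 ]
 [-0.9701  0.0007 -0.2428]
 [-0.2428 -0.0008  0.9701]]
flask [ 0.7864 -0.0136  0.02  ] beaker [ 0.7537 -0.1994  0.    ] vial [0.597  0.3913 0.05  ] bottle [0.8063 0.0675 0.    ]
t 0.55 tcp [ 0.2169 -0.5325  0.2054] yaw 22.16 | turn 22.16 offset(after turn) [ 0.1831 -0.6525 -0.1145] F [0.44 0.62 0.31] w 0.0937
```

Emit:
{"fn": "play_rows", "kwargs": {
  "offset": [
    [0,0,-0.04],
    [0,0,-0.04],
    [0,0,-0.04],
    [0.02,-0.06,0],
    [0.02,-0.06,0],
    [0.02,-0.06,0],
    [0.02,-0.06,0],
    [0.02,-0.06,0],
    [0.02,-0.06,0],
    [0.02,-0.06,0],
    [0.02,-0.06,0],
    [0.02,-0.06,0]
  ],
  "turn": [7.4,7.4,7.4,0,0,0,0,0,0,0,0,0],
  "jaw": [1,1,1,1,1,1,1,1,1,1,1,1]
}}

```text
t: 2.05
tcp_pos: [0.3955, 0.0029, 0.326]
tool_rot: [1.0, -0.0, 0.001, 0.0]
ft_force: [1.5, -1.0, 0.1]
width: 0.0941
```

Emit:
{"fn": "play_rows", "kwargs": {
  "offset": [
    [0.01,-0.06,0],
    [0.01,-0.06,0],
    [0,-0.06,0],
    [0,0,0],
    [0,0,0]
  ],
  "turn": [0,0,0,0,0],
  "jaw": [1,1,1,1,1]
}}

```text
t: 2.68
tcp_pos: [0.4151, 0.1806, 0.3254]
tool_rot: [1.0, -0.0, -0.0, 0.0]
ft_force: [-0.7, 0.1, -0.4]
width: 0.0941
```

```bash
python3 - <<'E'
from h import *
w=snapshot("wrist");cv2.imwrite("pics/w1.png",w["image"])
go([.42,.2,.33],0)
E
```

```text
t 2.73 tcp [0.4153 0.18   0.3255] yaw -0.10 | turn -0.10 offset(after turn) [ 0.0047 -0.02   -0.0045] F [ 0.67 -0.43 -0.05] w 0.0938
```

View pics/w1.png

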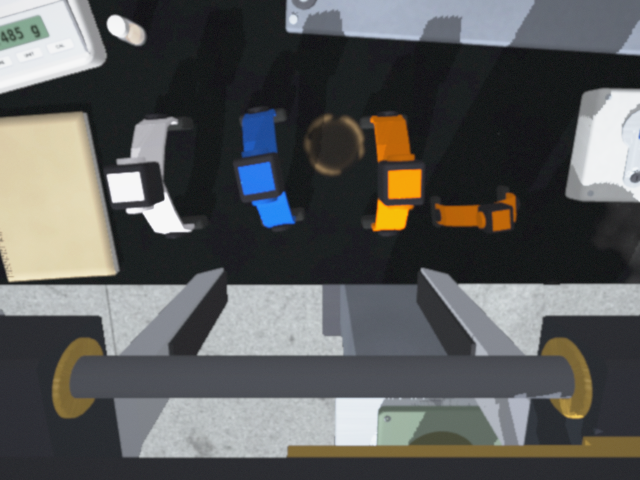

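```bash
python3 - <<'E'
from h import *
w=snapshot("wrist")
crop(w,100,90,310,245,3.8,"w1a.png");crop(w,345,90,525,245,4,"w1b.png")
E
```

```text
(no output)
```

View pics/w1a.png

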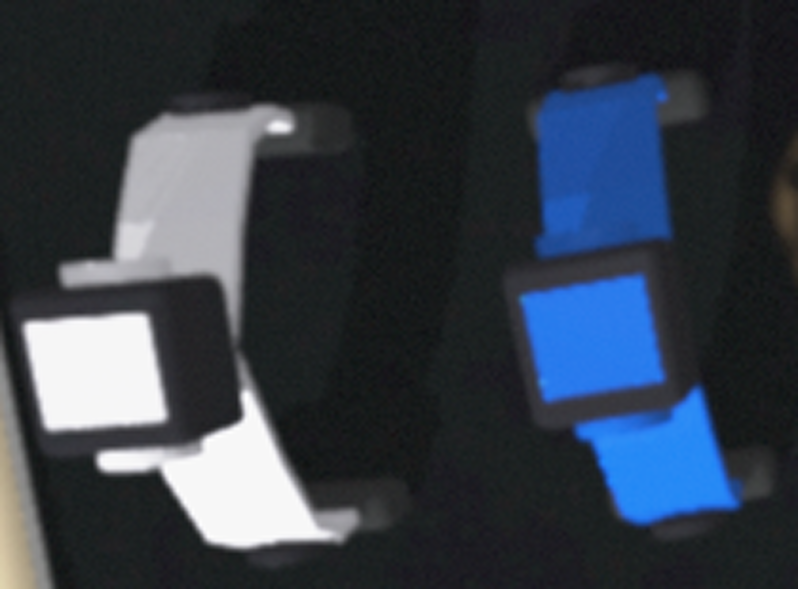

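View pics/w1b.png

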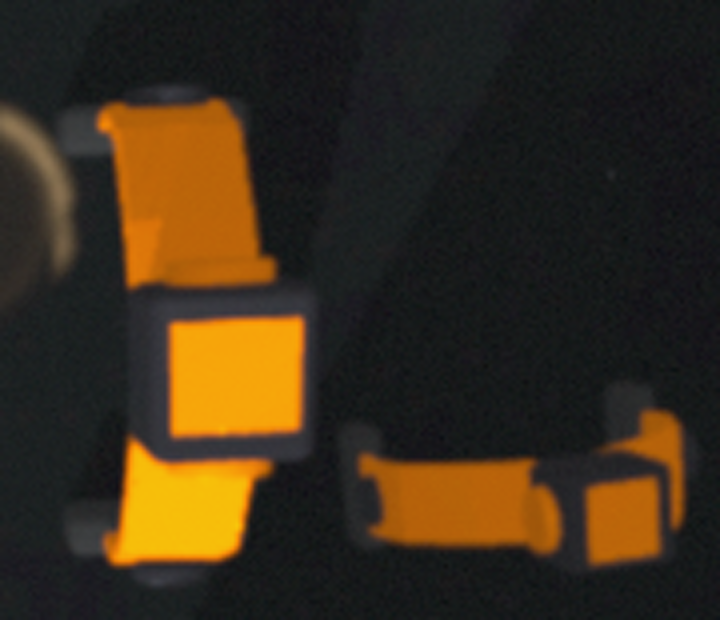

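```bash
cat >> h.py <<'E'
def cap(s,C,k,o,z=.1425):
    P=np.array([onz(s,(c[0]/k+o[0],c[1]/k+o[1]),z) for c in C])
    tl,tr,br,bl=P[:,:2]
    e1=(tl-tr+bl-br)/2; e2=(tl-bl+tr-br)/2  # +y edge, +x edge
    print("centre",P.mean(0).round(4),"yaw from y-edge %.1f x-edge %.1f"%(np.degrees(np.arctan2(-e1[0],e1[1])),np.degrees(np.arctan2(e2[1],e2[0]))),"len",np.linalg.norm(e1).round(4),np.linalg.norm(e2).round(4))
E
python3 - <<'E'
from h import *
w=snapshot("wrist")
print("w");cap(w,[(23,322),(152,313),(168,420),(45,434)],3.8,(100,90))
print("b");cap(w,[(519,295),(645,275),(666,382),(542,402)],3.8,(100,90))
print("o");cap(w,[(170,321),(303,316),(302,432),(170,437)],4,(345,90))
# orange small cap
go([.4444,.1006,.131+.0],0)
E
```

```text
w
centre [0.4415 0.3645 0.1425] yaw from y-edge 5.0 x-edge 2.7 len 0.0316 0.0271
b
centre [0.4495 0.2415 0.1425] yaw from y-edge 8.8 x-edge 9.3 len 0.0313 0.0265
o
centre [0.4445 0.1029 0.1425] yaw from y-edge 2.0 x-edge 2.6 len 0.031 0.0271
t 2.83 tcp [0.4155 0.1795 0.3256] yaw -0.20 | turn -0.20 offset(after turn) [0.0288 0.0789 0.1946] F [-0.44 -0.03  0.59] w 0.0943
```

Emit:
{"fn": "play_rows", "kwargs": {
  "offset": [
    [0.013,0.039,0.03],
    [0.013,0.04,0.03],
    [0,0,0.03],
    [0,0,0.03],
    [0,0,0],
    [0,0,0]
  ],
  "turn": [-2.4,0,0,0,0,0],
  "jaw": [0.75,0.75,0.75,0.75,0.75,0.75]
}}

```text
t: 3.58
tcp_pos: [0.4438, 0.1018, 0.2068]
tool_rot: [1.0, 0.02, 0.001, 0.0]
ft_force: [0.1, -0.4, 1.1]
width: 0.0709
```

```bash
python3 - <<'E'
from h import *
w=snapshot("wrist");cv2.imwrite("pics/w2.png",w["image"])
go([.4445,.102,.106],2.3)
E
```

```text
t 3.62 tcp [0.4441 0.102  0.2072] yaw 2.30 | turn -0.00 offset(after turn) [1.000e-04 1.000e-04 1.012e-01] F [-0.37  0.39 -0.8 ] w 0.0705
```

View pics/w2.png

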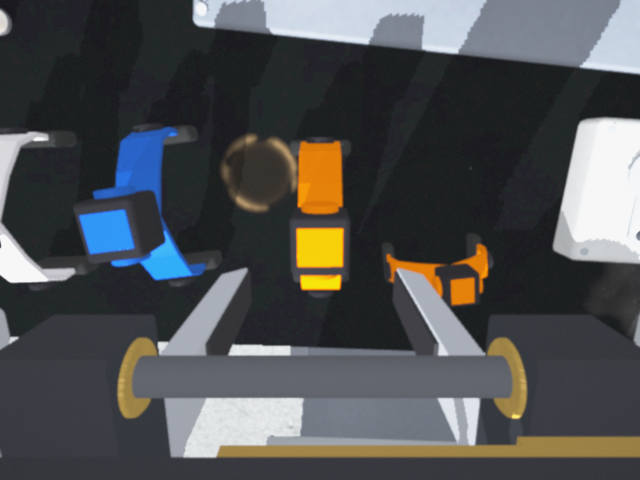

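Emit:
{"fn": "play_rows", "kwargs": {
  "offset": [
    [0,0,0.035],
    [0,0,0.035],
    [0,0,0.031],
    [0,0,0],
    [0,0,0],
    [0,0,0],
    [0,0,0],
    [0,0,0],
    [0,0,0]
  ],
  "turn": [0,0,0,0,0,0,0,0,0],
  "jaw": [0.75,0.75,0.75,0.75,0,0,0,0,0]
}}

```text
t: 4.75
tcp_pos: [0.4437, 0.1026, 0.1054]
tool_rot: [1.0, 0.021, 0.001, -0.0]
ft_force: [-0.3, 0.6, 5.5]
width: 0.0399
```

```bash
python3 - <<'E'
from h import *
w=snapshot("wrist");cv2.imwrite("pics/w3.png",w["image"])
go([.6257,-.125,.29],-3.1)
E
```

```text
t 4.80 tcp [0.4437 0.1026 0.1054] yaw 2.36 | turn 5.46 offset(after turn) [ 0.1944  0.2174 -0.1843] F [-1.33 -0.02  6.02] w 0.0398
```

View pics/w3.png

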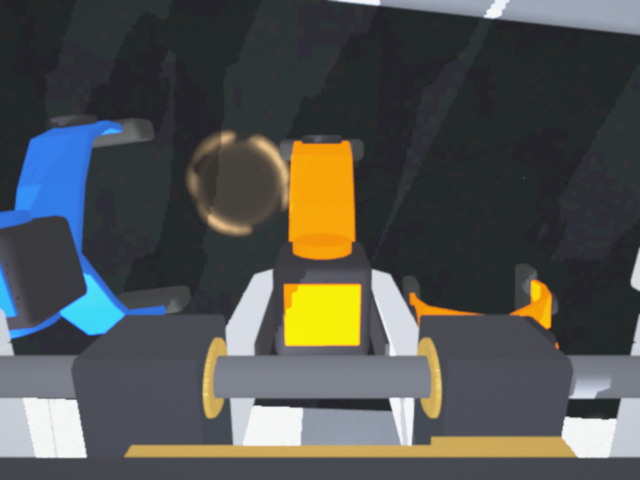

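Emit:
{"fn": "play_rows", "kwargs": {
  "offset": [
    [0,0,-0.015],
    [0,0,-0.03],
    [0,0,-0.035],
    [0,0,-0.035],
    [0,0,-0.035],
    [0,0,-0.035],
    [0,0,0],
    [0,0,0]
  ],
  "turn": [0,0,0,0,0,0,2.7,2.7],
  "jaw": [0,0,0,0,0,0,0,0]
}}

```text
t: 5.8
tcp_pos: [0.4426, 0.1025, 0.2902]
tool_rot: [1.0, -0.027, 0.0, 0.0]
ft_force: [-0.3, -0.0, -1.8]
width: 0.0397
```

Emit:
{"fn": "play_rows", "kwargs": {
  "offset": [
    [0.0,0.03,0],
    [0.015,0.035,0],
    [0.03,0.035,0],
    [0.03,0.035,0],
    [0.03,0.035,0],
    [0.03,0.035,0],
    [0.03,0.012,0],
    [0.03,0,0],
    [0,0,0],
    [0,0,0],
    [0,0,0]
  ],
  "turn": [0,0,0,0,0,0,0,0,0,0,0],
  "jaw": [0,0,0,0,0,0,0,0,0,0,0]
}}

```text
t: 7.18
tcp_pos: [0.6252, -0.1241, 0.2898]
tool_rot: [1.0, -0.026, -0.0, 0.0]
ft_force: [-0.8, -0.2, -2.2]
width: 0.0396
```

```bash
python3 - <<'E'
from h import *
w=snapshot("wrist");cv2.imwrite("pics/w4.png",w["image"])
s=snapshot("scene");cv2.imwrite("pics/s4.png",s["image"])
go([.6257,-.125,.143],-3.1)
E
```

```text
t 7.28 tcp [ 0.6254 -0.1242  0.29  ] yaw -3.03 | turn 0.07 offset(after turn) [0.0003 0.0008 0.147 ] F [ 0.77 -0.48 -0.91] w 0.0399
```

View pics/w4.png

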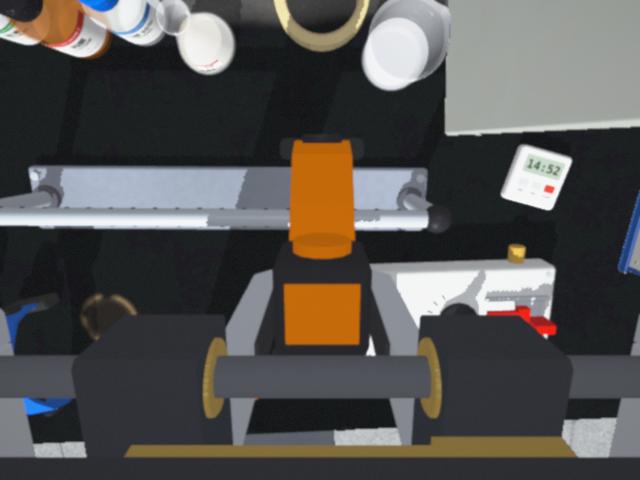

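View pics/s4.png

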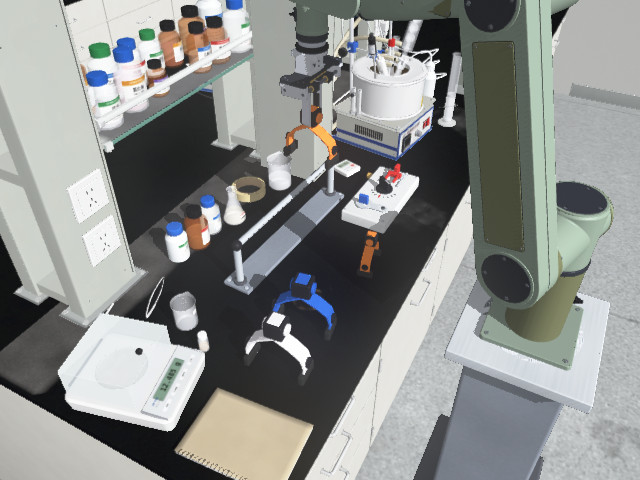

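```bash
python3 - <<'E'
from h import *
w=snapshot("wrist")
crop(w,0,180,290,240,2.75,"w4a.png");crop(w,340,180,470,240,5,"w4b.png")
E
```

```text
(no output)
```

View pics/w4a.png

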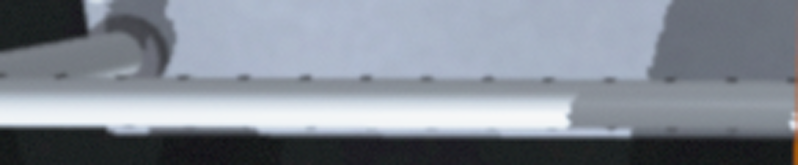

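View pics/w4b.png

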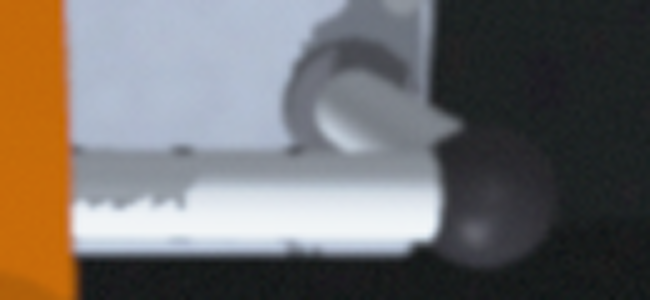

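```bash
python3 - <<'E'
from h import *
w=snapshot("wrist")
for uv in [(7.3,217.1),(150,218.5),(280,219.3),(360,220.2),(420,220.2),(439,219.4)]: print(onz(w,uv,.125).round(4))
E
```

```text
[0.642  0.1619 0.125 ]
[0.6339 0.0325 0.125 ]
[ 0.627  -0.0857  0.125 ]
[ 0.6223 -0.1585  0.125 ]
[ 0.6195 -0.2131  0.125 ]
[ 0.6193 -0.2304  0.125 ]
```

Emit:
{"fn": "play_rows", "kwargs": {
  "offset": [
    [-0.001,0,0.03],
    [0,0,0.035],
    [0,0,0.035],
    [0,0,0.025],
    [0,0,0.013],
    [0,0,0.007],
    [0,0,0],
    [0,0,0]
  ],
  "turn": [0.4,0,0,0,0,0,0,0],
  "jaw": [0,0,0,0,0,0,0,0]
}}

```text
t: 8.38
tcp_pos: [0.626, -0.1247, 0.1459]
tool_rot: [1.0, -0.03, 0.001, 0.0]
ft_force: [-0.3, 0.1, -1.3]
width: 0.0396
```

```bash
python3 - <<'E'
from h import *
w=snapshot("wrist");cv2.imwrite("pics/w5.png",w["image"])
s=snapshot("scene");crop(s,220,110,430,270,3.8,"s5.png")
go([.6257,-.125,.143],-3.4)
E
```

```text
t 8.47 tcp [ 0.6259 -0.1247  0.1457] yaw -3.44 | turn -0.04 offset(after turn) [-0.0002  0.0003  0.0027] F [-0.4  -0.36 -1.2 ] w 0.0399
```

View pics/s5.png

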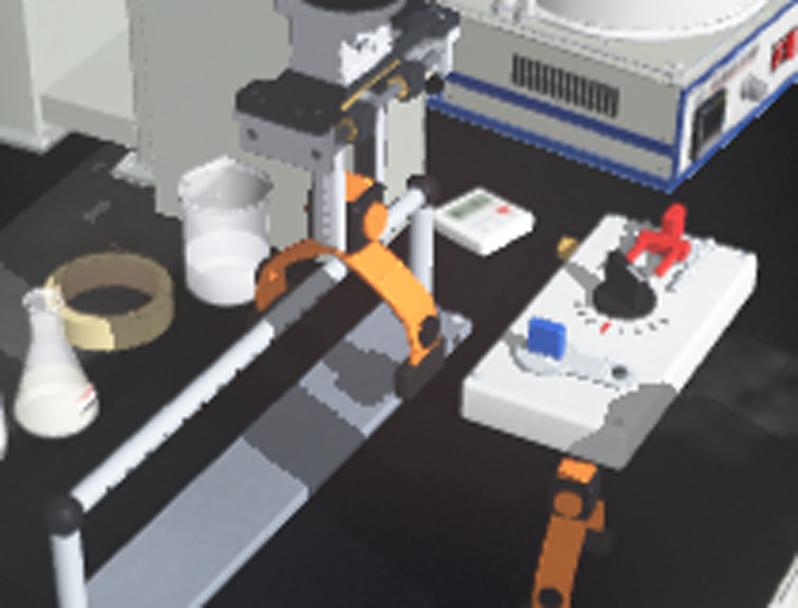

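Emit:
{"fn": "play_rows", "kwargs": {
  "offset": [
    [-0.001,0,0.0015],
    [0,0,0.001],
    [0,0,0],
    [0,0,0]
  ],
  "turn": [0,0,0,0],
  "jaw": [0,0,0,0]
}}

```text
t: 8.98
tcp_pos: [0.6244, -0.1245, 0.1425]
tool_rot: [1.0, -0.03, 0.0, 0.0]
ft_force: [-0.6, 0.6, 1.3]
width: 0.0397
```

Emit:
{"fn": "play_rows", "kwargs": {
  "offset": [
    [0,0,0],
    [0,0,0],
    [0,0,0],
    [0,0,0],
    [0,0,-0.02],
    [0,0,-0.03],
    [0,0,-0.035],
    [0,0,-0.035],
    [0,0,-0.035],
    [0,0,0],
    [0,0,0]
  ],
  "turn": [0,0,0,0,0,0,0,0,0,0,0],
  "jaw": [0.5,0.6,0.65,0.65,0.65,0.65,0.65,0.65,0.65,0.65,0.65]
}}

```text
t: 10.35
tcp_pos: [0.6237, -0.1243, 0.2965]
tool_rot: [1.0, -0.03, -0.0, -0.0]
ft_force: [-0.0, 0.0, -0.8]
width: 0.0609
```

```bash
python3 - <<'E'
from h import *
w=snapshot("wrist");cv2.imwrite("pics/w6.png",w["image"])
s=snapshot("scene");crop(s,220,110,430,270,3.8,"s6.png")
go([.42,.2,.33],4)
E
```

```text
t 10.45 tcp [ 0.6231 -0.124   0.2948] yaw -3.44 | turn -7.44 offset(after turn) [-0.1801 -0.3375 -0.0341] F [-0.72  0.14 -0.11] w 0.0610
```

View pics/s6.png

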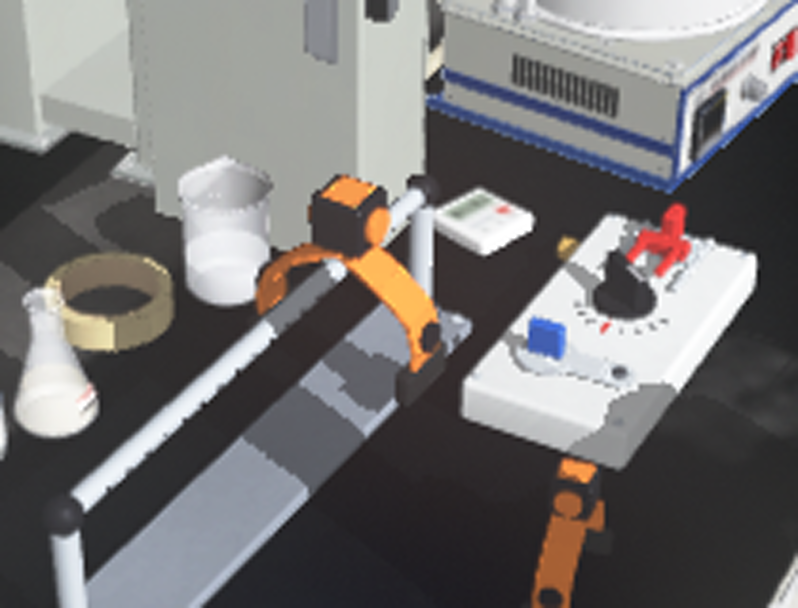

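View pics/w6.png

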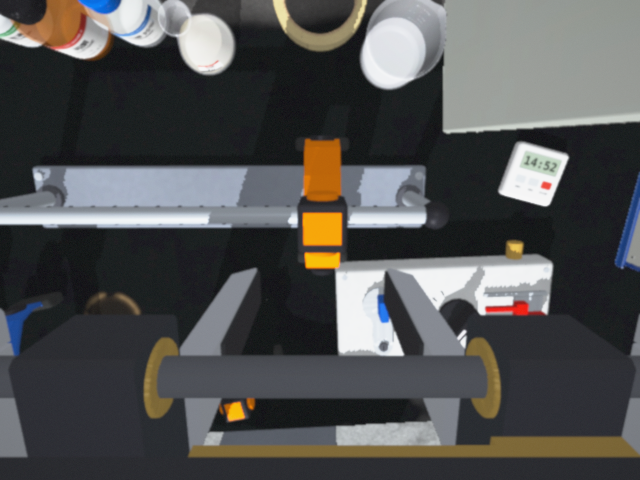

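```bash
python3 - <<'E'
from h import *
go([.4493,.2408,.24],9)
E
```

```text
t 10.45 tcp [ 0.6231 -0.124   0.2948] yaw -3.44 | turn -12.44 offset(after turn) [-0.1144 -0.3874  0.0559] F [-0.72  0.14 -0.11] w 0.0610
```

Emit:
{"fn": "play_rows", "kwargs": {
  "offset": [
    [0,0,0],
    [0,0,0],
    [-0.012,-0.04,0],
    [-0.012,-0.045,0],
    [-0.015,-0.05,0],
    [-0.015,-0.05,0],
    [-0.015,-0.05,0],
    [-0.015,-0.05,0],
    [-0.015,-0.05,0.02],
    [-0.015,-0.05,0.035],
    [0,-0.002,0],
    [0,0,0]
  ],
  "turn": [-6.2,-6.2,0,0,0,0,0,0,0,0,0,0],
  "jaw": [0.7,0.7,0.75,0.75,0.75,0.75,0.75,0.75,0.75,0.75,0.75,0.75]
}}

```text
t: 11.95
tcp_pos: [0.451, 0.2396, 0.2414]
tool_rot: [0.997, 0.078, -0.001, 0.0]
ft_force: [0.5, -0.2, -0.1]
width: 0.0705
```

```bash
python3 - <<'E'
from h import *
w=snapshot("wrist");cv2.imwrite("pics/w7.png",w["image"])
go([.4493,.2408,.106],9)
E
```

```text
t 12.00 tcp [0.4519 0.2393 0.2422] yaw 8.93 | turn -0.07 offset(after turn) [-0.0024 -0.002   0.1362] F [ 0.15 -0.56 -0.91] w 0.0703
```

View pics/w7.png

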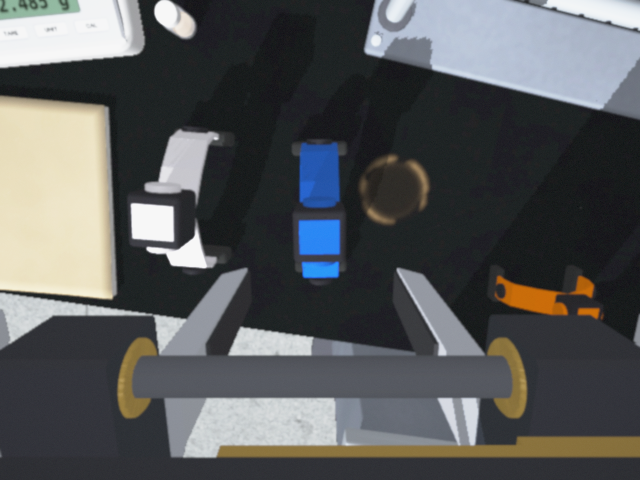

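Emit:
{"fn": "play_rows", "kwargs": {
  "offset": [
    [-0.002,-0.001,0.03],
    [0,0,0.035],
    [0,0,0.035],
    [0,0,0.035],
    [0,0,0],
    [0,0,0],
    [0,0,0],
    [0,0,0],
    [0,0,0],
    [0,0,0]
  ],
  "turn": [0,0,0,0,0,0,0,0,0,0],
  "jaw": [0.75,0.75,0.75,0.75,0.75,0,0,0,0,0]
}}

```text
t: 13.25
tcp_pos: [0.4501, 0.2409, 0.1083]
tool_rot: [0.997, 0.078, 0.001, -0.0]
ft_force: [-0.4, 0.4, 6.0]
width: 0.0397
```

Emit:
{"fn": "play_rows", "kwargs": {
  "offset": [
    [0,0,-0.015],
    [0,0,-0.03],
    [0,0,-0.035],
    [0,0,-0.035],
    [0,0,-0.035],
    [0,0,-0.035],
    [0,0,0],
    [0,0,0],
    [0,0,0]
  ],
  "turn": [0,0,0,0,0,0,6.2,6.2,0],
  "jaw": [0,0,0,0,0,0,0,0,0]
}}

```text
t: 14.38
tcp_pos: [0.4487, 0.2405, 0.2922]
tool_rot: [1.0, -0.029, -0.0, 0.0]
ft_force: [-0.7, -0.6, -1.0]
width: 0.0393
```

```bash
python3 - <<'E'
from h import *
w=snapshot("wrist");cv2.imwrite("pics/w8.png",w["image"])
go([.6310,-.01,.29],-3.4)
E
```

```text
t 14.43 tcp [0.4488 0.2405 0.2921] yaw -3.33 | turn 0.07 offset(after turn) [0.1967 0.2393 0.002 ] F [-0.13  0.16 -1.84] w 0.0401
```

View pics/w8.png

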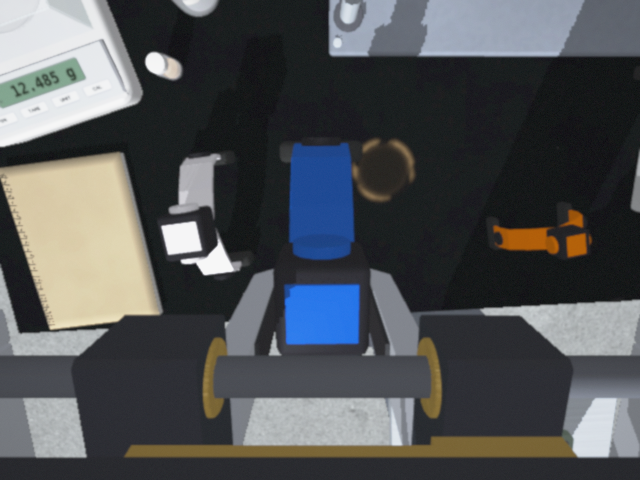

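Emit:
{"fn": "play_rows", "kwargs": {
  "offset": [
    [0.01,0.03,0],
    [0.02,0.035,0],
    [0.03,0.035,0],
    [0.03,0.035,0],
    [0.03,0.035,0],
    [0.03,0.035,0],
    [0.03,0.025,0],
    [0.017,0.009,0],
    [0,0,0],
    [0,0,0],
    [0,0,0]
  ],
  "turn": [0,0,0,0,0,0,0,0,0,0,0],
  "jaw": [0,0,0,0,0,0,0,0,0,0,0]
}}

```text
t: 15.8
tcp_pos: [0.6308, -0.0089, 0.2924]
tool_rot: [1.0, -0.029, -0.0, -0.0]
ft_force: [0.3, 0.5, -1.2]
width: 0.04
```

```bash
python3 - <<'E'
from h import *
w=snapshot("wrist");cv2.imwrite("pics/w9.png",w["image"])
go([.6312,-.01,.146],-3.4)
E
```

```text
t 15.85 tcp [ 0.6309 -0.009   0.2925] yaw -3.36 | turn 0.04 offset(after turn) [0.0003 0.001  0.1465] F [-0.64 -0.67 -1.65] w 0.0396
```

View pics/w9.png

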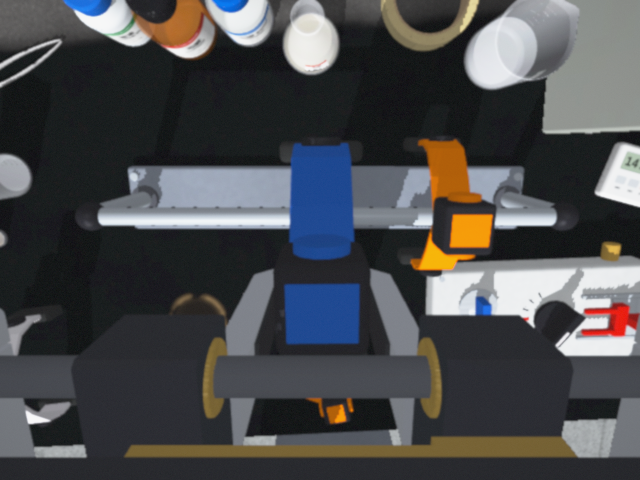

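```bash
python3 - <<'E'
from h import *
w=snapshot("wrist")
a=onz(w,(88,216),.125);b=onz(w,(566,217),.125);print(a,b,(a+b)/2,np.linalg.norm(a-b))
for uv in [(120,217),(270,218),(380,218),(530,218)]: print(onz(w,uv,.125).round(4))
E
```

```text
[0.64532861 0.2052301  0.125     ] [ 0.61896978 -0.23182129  0.125     ] [ 0.63214919 -0.01329559  0.125     ] 0.4378455269339373
[0.6427 0.1761 0.125 ]
[0.6338 0.039  0.125 ]
[ 0.6279 -0.0617  0.125 ]
[ 0.6199 -0.199   0.125 ]
```

Emit:
{"fn": "play_rows", "kwargs": {
  "offset": [
    [0,0,0.03],
    [0,0,0.035],
    [0,0,0.035],
    [0,0,0.025],
    [0,0,0.013],
    [0,0,0.006],
    [0,0,0],
    [0,0,0]
  ],
  "turn": [0,0,0,0,0,0,0,0],
  "jaw": [0,0,0,0,0,0,0,0]
}}

```text
t: 16.9
tcp_pos: [0.6324, -0.0099, 0.1496]
tool_rot: [1.0, -0.03, 0.001, 0.0]
ft_force: [-0.5, 0.2, -0.8]
width: 0.0401
```

Emit:
{"fn": "play_rows", "kwargs": {
  "offset": [
    [-0.001,0,0.0025],
    [0,0,0.001],
    [0,0,0.0005],
    [0,0,0],
    [0,0,0]
  ],
  "turn": [0,0,0,0,0],
  "jaw": [0,0,0,0,0]
}}

```text
t: 17.52
tcp_pos: [0.6317, -0.0099, 0.1458]
tool_rot: [1.0, -0.03, 0.002, 0.0]
ft_force: [-0.0, 0.9, 5.7]
width: 0.0398
```

Contact. Release and rise.

Emit:
{"fn": "play_rows", "kwargs": {
  "offset": [
    [0,0,0],
    [0,0,0],
    [0,0,0],
    [0,0,0],
    [0,0,-0.02],
    [0,0,-0.03],
    [0,0,-0.035],
    [0,0,-0.035],
    [0,0,-0.03],
    [0,0,0],
    [0,0,0]
  ],
  "turn": [0,0,0,0,0,0,0,0,0,0,0],
  "jaw": [0.5,0.6,0.65,0.65,0.65,0.65,0.65,0.65,0.65,0.65,0.65]
}}

```text
t: 18.9
tcp_pos: [0.63, -0.0097, 0.2935]
tool_rot: [1.0, -0.03, -0.0, -0.0]
ft_force: [0.5, 0.1, -1.0]
width: 0.0607
```

```bash
python3 - <<'E'
from h import *
w=snapshot("wrist");cv2.imwrite("pics/w10.png",w["image"])
go([.4417,.3650,.24],4.5)
E
```

```text
t 18.95 tcp [ 0.6296 -0.0096  0.2926] yaw -3.44 | turn -7.94 offset(after turn) [-0.1578 -0.3882  0.0532] F [-0.16  0.4   0.06] w 0.0608
```

View pics/w10.png

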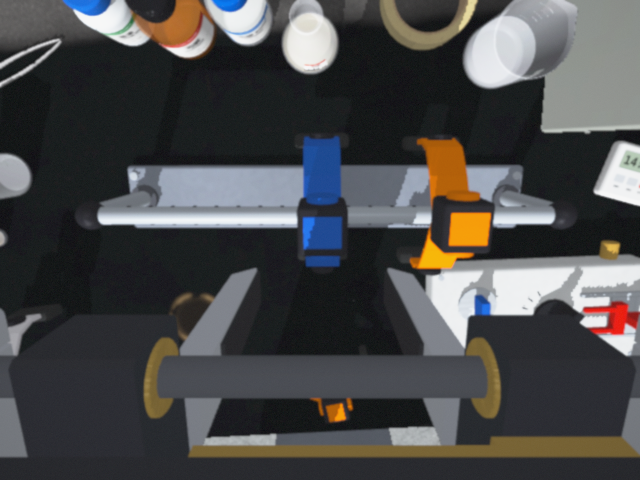

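Emit:
{"fn": "play_rows", "kwargs": {
  "offset": [
    [0,0,0],
    [-0.015,-0.03,0],
    [-0.02,-0.045,0],
    [-0.02,-0.05,0],
    [-0.02,-0.05,0],
    [-0.02,-0.05,0],
    [-0.02,-0.05,0],
    [-0.02,-0.05,0.015],
    [-0.02,-0.045,0.035],
    [-0.003,-0.018,0],
    [0,0,0],
    [0,0,0]
  ],
  "turn": [-7.9,0,0,0,0,0,0,0,0,0,0,0],
  "jaw": [0.7,0.7,0.75,0.75,0.75,0.75,0.75,0.75,0.75,0.75,0.75,0.75]
}}

```text
t: 20.45
tcp_pos: [0.4443, 0.3639, 0.2452]
tool_rot: [0.999, 0.038, 0.001, -0.0]
ft_force: [0.3, 0.1, -0.5]
width: 0.0705
```

```bash
python3 - <<'E'
from h import *
w=snapshot("wrist");cv2.imwrite("pics/w11.png",w["image"])
go([.4417,.3650,.106],4.5)
E
```

```text
t 20.50 tcp [0.4444 0.3638 0.2453] yaw 4.35 | turn -0.15 offset(after turn) [-0.0029 -0.0013  0.1393] F [ 0.2  -0.45 -0.11] w 0.0702
```

View pics/w11.png

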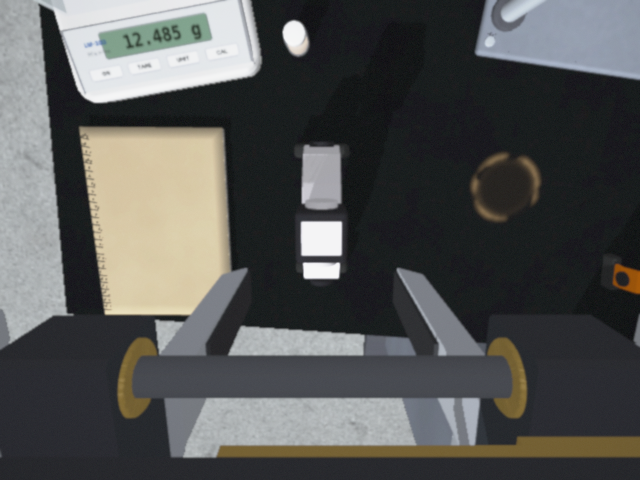

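Emit:
{"fn": "play_rows", "kwargs": {
  "offset": [
    [-0.002,-0.001,0.03],
    [0,0,0.035],
    [0,0,0.035],
    [0,0,0.037],
    [0,0,0],
    [0,0,0],
    [0,0,0],
    [0,0,0],
    [0,0,0],
    [0,0,0]
  ],
  "turn": [0,0,0,0,0,0,0,0,0,0],
  "jaw": [0.75,0.75,0.75,0.75,0.75,0,0,0,0,0]
}}

```text
t: 21.75
tcp_pos: [0.4415, 0.366, 0.1084]
tool_rot: [0.999, 0.039, 0.001, -0.0]
ft_force: [-0.1, -1.4, 5.9]
width: 0.0399
```

Emit:
{"fn": "play_rows", "kwargs": {
  "offset": [
    [0,0,-0.015],
    [0,0,-0.03],
    [0,0,-0.035],
    [0,0,-0.035],
    [0,0,-0.035],
    [0,0,-0.035],
    [0,0,0],
    [0,0,0],
    [0,0,0]
  ],
  "turn": [0,0,0,0,0,0,4,3.8,0],
  "jaw": [0,0,0,0,0,0,0,0,0]
}}

```text
t: 22.88
tcp_pos: [0.4403, 0.3655, 0.2921]
tool_rot: [1.0, -0.029, -0.0, 0.0]
ft_force: [-0.9, 0.2, -1.8]
width: 0.04
```

```bash
python3 - <<'E'
from h import *
w=snapshot("wrist");cv2.imwrite("pics/w12.png",w["image"])
go([.6378,.105,.29],-3.4)
E
```

```text
t 22.93 tcp [0.4403 0.3655 0.292 ] yaw -3.27 | turn 0.13 offset(after turn) [0.2126 0.2483 0.0019] F [-0.65  0.1  -1.91] w 0.0401
```

View pics/w12.png

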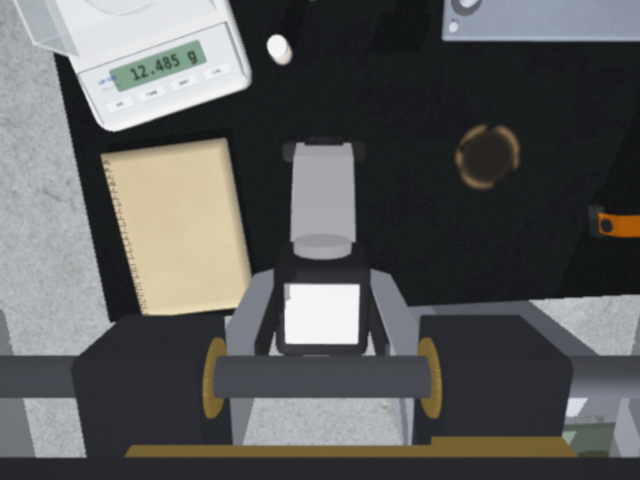

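Emit:
{"fn": "play_rows", "kwargs": {
  "offset": [
    [0.01,0.03,0],
    [0.02,0.035,0],
    [0.03,0.035,0],
    [0.03,0.035,0],
    [0.03,0.035,0],
    [0.03,0.035,0],
    [0.03,0.03,0],
    [0.03,0.013,0],
    [0.002,0,0],
    [0,0,0],
    [0,0,0],
    [0,0,0]
  ],
  "turn": [0,0,0,0,0,0,0,0,0,0,0,0],
  "jaw": [0,0,0,0,0,0,0,0,0,0,0,0]
}}

```text
t: 24.42
tcp_pos: [0.6373, 0.1065, 0.2925]
tool_rot: [1.0, -0.028, 0.0, -0.0]
ft_force: [0.1, -0.2, -1.5]
width: 0.0394
```

```bash
python3 - <<'E'
from h import *
w=snapshot("wrist");cv2.imwrite("pics/w13.png",w["image"])
go([.6378,.105,.147],-3.4)
E
```

```text
t 24.48 tcp [0.6374 0.1064 0.2925] yaw -3.27 | turn 0.13 offset(after turn) [0.0004 0.0014 0.1455] F [-0.69  0.4  -1.88] w 0.0402
```

View pics/w13.png

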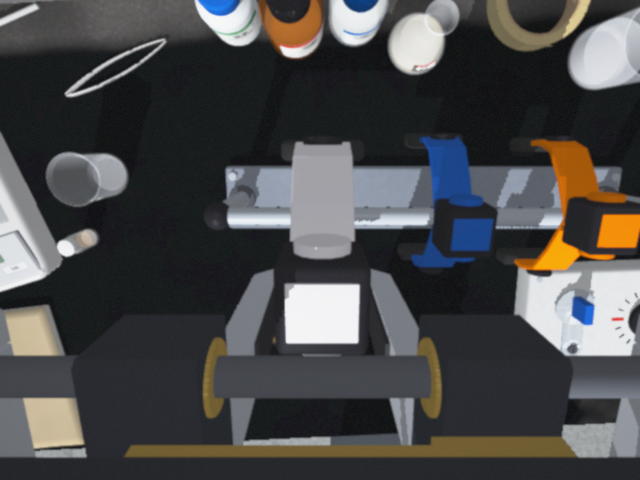

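Emit:
{"fn": "play_rows", "kwargs": {
  "offset": [
    [0,0,0.03],
    [-0.001,0,0.035],
    [0,0,0.035],
    [0,0,0.025],
    [0,0,0.013],
    [0,0,0.006],
    [0,0,0.003],
    [0,0,0],
    [0,0,0]
  ],
  "turn": [0,0,0,0,0,0,0,0,0],
  "jaw": [0,0,0,0,0,0,0,0,0]
}}

```text
t: 25.6
tcp_pos: [0.6376, 0.1057, 0.1462]
tool_rot: [1.0, -0.029, 0.001, -0.0]
ft_force: [0.2, 0.7, -0.4]
width: 0.0396
```

Emit:
{"fn": "play_rows", "kwargs": {
  "offset": [
    [0,0,0.001],
    [0,0,0],
    [0,0,0]
  ],
  "turn": [0,0,0],
  "jaw": [0,0,0]
}}

```text
t: 25.98
tcp_pos: [0.6381, 0.1058, 0.1458]
tool_rot: [1.0, -0.029, 0.002, -0.0]
ft_force: [0.0, 0.3, 5.5]
width: 0.0397
```

Emit:
{"fn": "play_rows", "kwargs": {
  "offset": [
    [0,0,0],
    [0,0,0],
    [0,0,0],
    [0,0,0],
    [0,0,-0.02],
    [0,0,-0.03],
    [0,0,-0.035],
    [0,0,-0.035],
    [0,0,-0.035],
    [0,0,0],
    [0,0,0]
  ],
  "turn": [0,0,0,0,0,0,0,0,0,0,0],
  "jaw": [0.5,0.6,0.65,0.65,0.65,0.65,0.65,0.65,0.65,0.65,0.65]
}}

```text
t: 27.35
tcp_pos: [0.6365, 0.1057, 0.2987]
tool_rot: [1.0, -0.029, -0.0, 0.0]
ft_force: [0.5, -0.3, -0.9]
width: 0.0608
```

```bash
python3 - <<'E'
from h import *
w=snapshot("wrist");cv2.imwrite("pics/w14.png",w["image"])
s=snapshot("scene");crop(s,200,120,400,300,3.3,"s14.png")
go([.43,-.20,.30],0)
E
```

```text
t 27.45 tcp [0.6358 0.1057 0.2969] yaw -3.34 | turn -3.34 offset(after turn) [-0.2058  0.3057 -0.0022] F [-0.23  0.53  0.36] w 0.0610
```

View pics/w14.png

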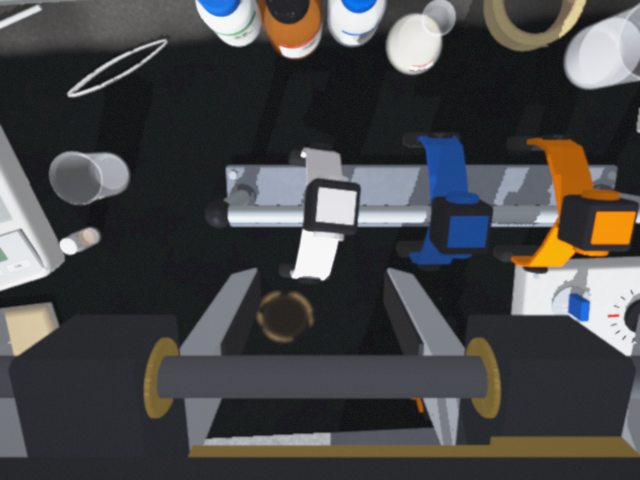

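View pics/s14.png

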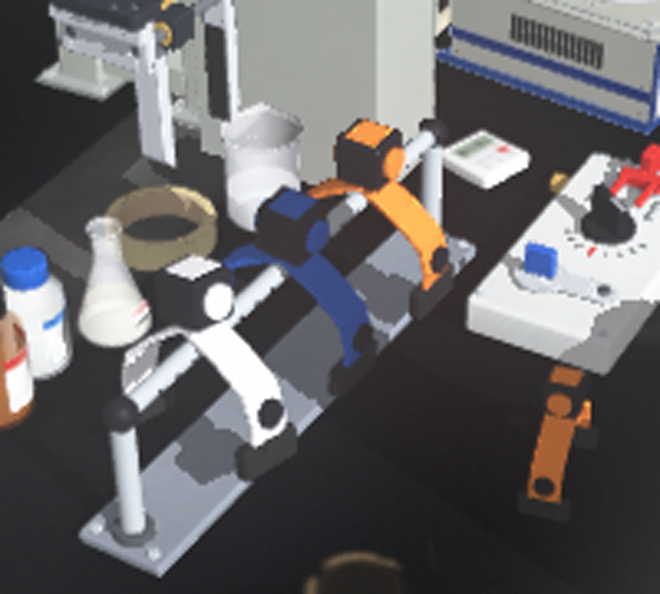

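Emit:
{"fn": "play_rows", "kwargs": {
  "offset": [
    [0,0,0],
    [0,0,0],
    [0,0,0],
    [0,0,0],
    [0,0,0],
    [0,0,0],
    [0,0,0],
    [0,0,0]
  ],
  "turn": [0,0,0,0,0,0,0,0],
  "jaw": [0.65,0.65,0.65,0.65,0.65,0.65,0.65,0.65]
}}

```text
t: 28.45
tcp_pos: [0.6369, 0.1058, 0.2992]
tool_rot: [1.0, -0.029, 0.0, -0.0]
ft_force: [0.0, 0.3, 0.8]
width: 0.0612
```

```bash
python3 - <<'E'
from h import *
w=snapshot("wrist");crop(w,190,110,530,290,2.3,"w15.png")
s=snapshot("scene");crop(s,230,170,350,280,5,"s15.png")
E
```

```text
(no output)
```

View pics/w15.png

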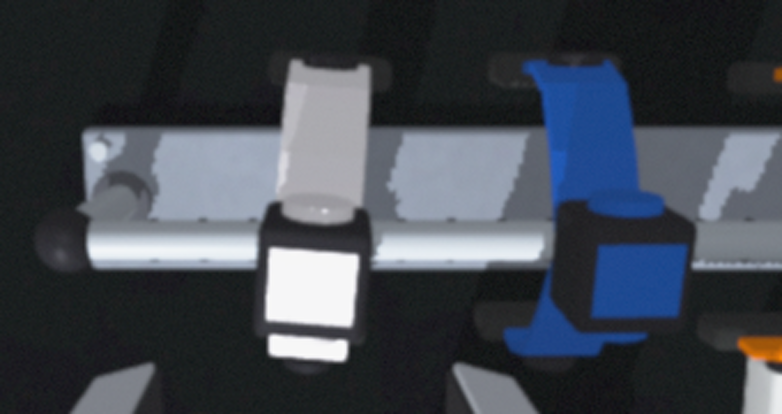

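View pics/s15.png

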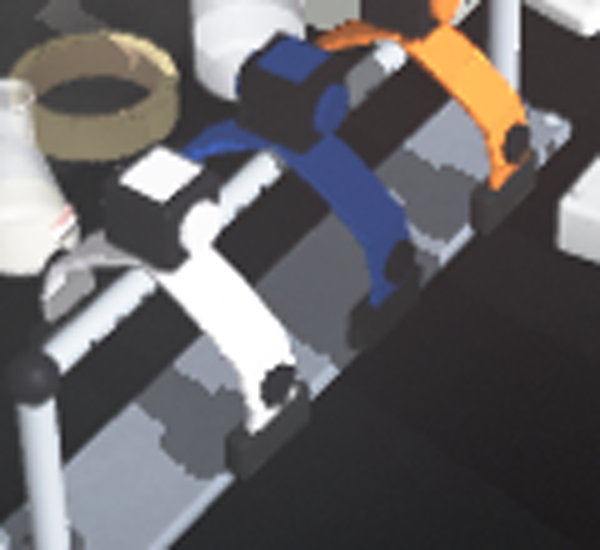

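Emit:
{"fn": "play_rows", "kwargs": {
  "offset": [
    [0,0,-0.01],
    [-0.02,0.03,0],
    [-0.02,0.04,0],
    [-0.03,0.05,0],
    [-0.03,0.05,0],
    [-0.03,0.05,0],
    [-0.03,0.05,0],
    [-0.03,0.05,0],
    [-0.03,0.04,0],
    [0,0,0],
    [0,0,0],
    [0,0,0]
  ],
  "turn": [-1.4,0,0,0,0,0,0,0,0,0,0,0],
  "jaw": [0.65,0.65,0.5,0.4,0.4,0.4,0.4,0.4,0.4,0.4,0.4,0.4]
}}

```text
t: 30.05
tcp_pos: [0.4057, -0.2456, 0.3094]
tool_rot: [1.0, -0.016, 0.0, -0.0]
ft_force: [-0.6, -0.0, 0.3]
width: 0.0377
```

```bash
python3 - <<'E'
from h import *
w=snapshot("wrist");cv2.imwrite("pics/w16.png",w["image"])
s=snapshot("scene");crop(s,220,130,420,290,3.9,"s16.png")
go([.43,-.20,.30],-2)
E
```

```text
t 30.15 tcp [ 0.4056 -0.2456  0.3092] yaw -1.79 | turn 0.21 offset(after turn) [ 0.0228 -0.0464  0.0092] F [ 0.09  0.19 -0.69] w 0.0378
```

View pics/w16.png

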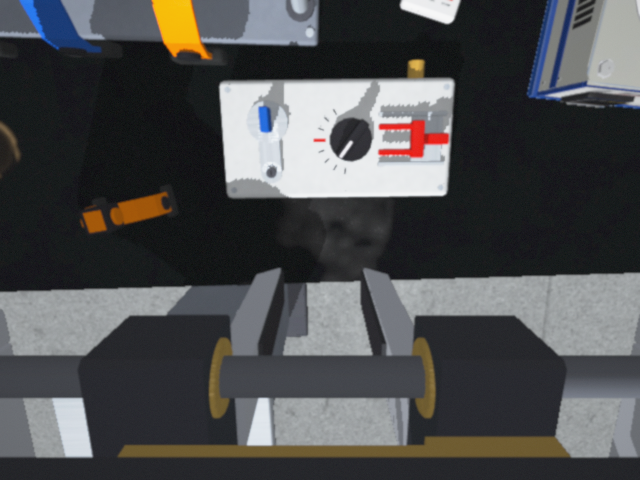

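View pics/s16.png

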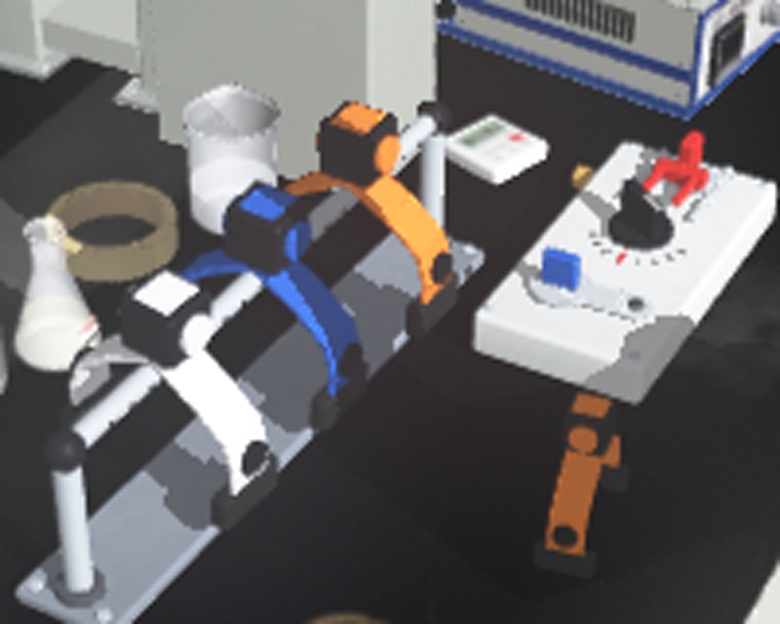

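```bash
python3 - <<'E'
from h import *
s=snapshot("scene");crop(s,235,185,300,270,9,"s17.png")
t=snapshot("top");crop(t,240,150,440,245,4,"t17.png")
E
```

```text
(no output)
```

View pics/s17.png

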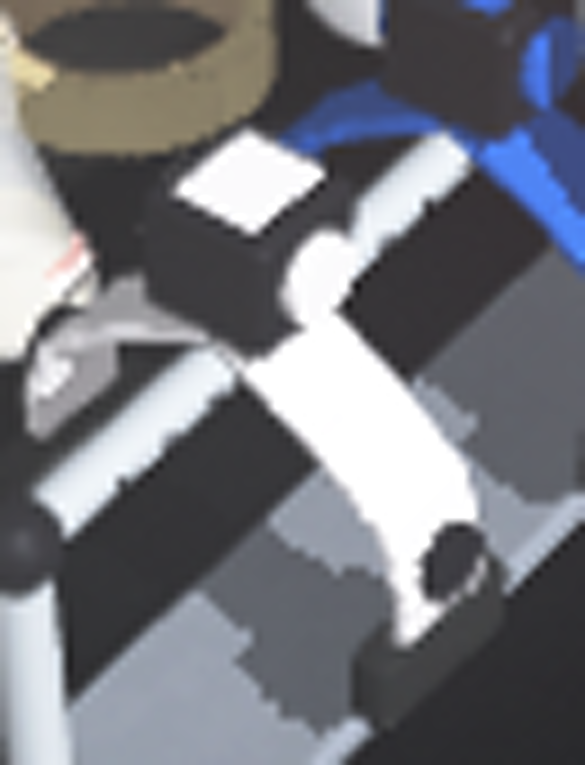

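View pics/t17.png

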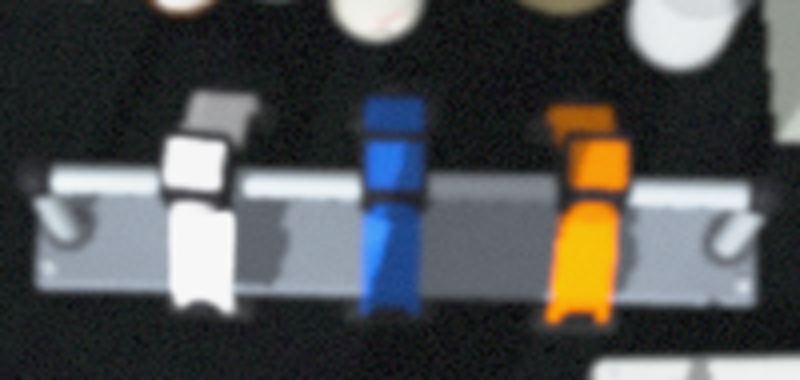

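```bash
python3 - <<'E'
from h import *
s=snapshot("scene");t=snapshot("top")
cap(s,[(175,190),(250,130),(325,175),(252,235)],9,(235,185),.179)
for C in [[(168,135),(230,138),(222,192),(163,188)],[(368,140),(425,138),(423,192),(366,190)],[(572,138),(630,140),(628,192),(570,190)]]: cap(t,C,4,(240,150),.179)
E
```

```text
centre [0.6321 0.1053 0.179 ] yaw from y-edge -5.5 x-edge -15.0 len 0.0313 0.0287
centre [0.6327 0.0995 0.179 ] yaw from y-edge -5.4 x-edge -7.4 len 0.0342 0.0317
centre [ 0.6279 -0.013   0.179 ] yaw from y-edge -1.9 x-edge -4.2 len 0.0321 0.0307
centre [ 0.624 -0.128  0.179] yaw from y-edge -4.0 x-edge -5.6 len 0.0326 0.0307
```

```bash
python3 - <<'E'
from h import *
w=snapshot("wrist");crop(w,210,65,340,205,4.2,"w18a.png");crop(w,330,65,470,205,4.2,"w18b.png")
E
```

```text
(no output)
```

View pics/w18a.png

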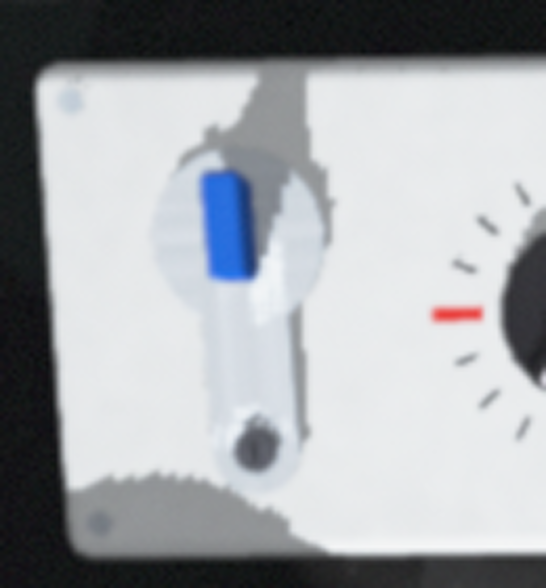

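View pics/w18b.png

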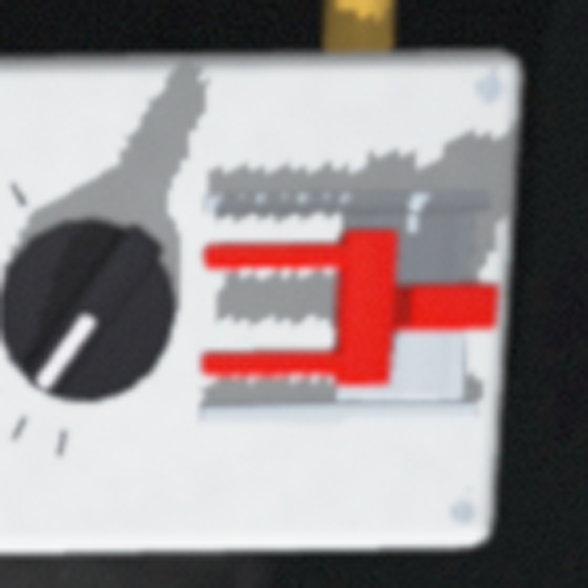

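```bash
cat > box.py <<'E'
from h import *
w=snapshot("wrist")
a=lambda x,y:(x/4.2+210,y/4.2+65); b=lambda x,y:(x/4.2+330,y/4.2+65)
C=np.array([onz(w,p,.04) for p in [a(37,70),b(520,55),b(490,545),a(75,555)]])
print("corners\n",C.round(4),"centre",C.mean(0).round(4))
e1=(C[0]-C[1]+C[3]-C[2])/2;e2=(C[0]-C[3]+C[1]-C[2])/2
print("yaw",np.degrees(np.arctan2(-e1[0],e1[1])),np.degrees(np.arctan2(e2[1],e2[0])),np.linalg.norm(e1),np.linalg.norm(e2))
print("pivot",onz(w,a(257,447),.048).round(4))
print("tabtop",onz(w,a(222,178),.072).round(4),onz(w,a(230,270),.072).round(4))
print("disc centre",onz(w,b(88,310),.049).round(4))
P=onz(w,b(45,385),.075);Q=onz(w,b(92,318),.075);print("line",P.round(4),Q.round(4),"ang ccw of +y",np.degrees(np.arctan2(-(P-Q)[0],(P-Q)[1])))
print("red mark",onz(w,a(457,315),.04).round(4))
print("lock",onz(w,b(455,307),.072).round(4),onz(w,b(497,307),.072).round(4),onz(w,b(412,307),.072).round(4))
E
python3 box.py
```

```text
corners
 [[ 0.5399 -0.1376  0.04  ]
 [ 0.5352 -0.3934  0.04  ]
 [ 0.4079 -0.3916  0.04  ]
 [ 0.4133 -0.1359  0.04  ]] centre [ 0.4741 -0.2646  0.04  ]
yaw -1.132399146363016 -0.8079677265327456 0.25578341161520757 0.12693141670499547
pivot [ 0.442  -0.1895  0.048 ]
tabtop [ 0.509  -0.1883  0.072 ] [ 0.4873 -0.1888  0.072 ]
disc centre [ 0.4748 -0.2801  0.049 ]
line [ 0.4569 -0.2672  0.075 ] [ 0.4728 -0.2791  0.075 ] ang ccw of +y 53.004566201288384
red mark [ 0.4747 -0.2444  0.04  ]
lock [ 0.4726 -0.3698  0.072 ] [ 0.4722 -0.3803  0.072 ] [ 0.4729 -0.3591  0.072 ]
```

Emit:
{"fn": "play_rows", "kwargs": {
  "offset": [
    [0,-0.03,0],
    [0.02,-0.04,0],
    [0.025,-0.05,0],
    [0.03,-0.05,0],
    [0.03,-0.05,0],
    [0.03,-0.05,0],
    [0.03,-0.05,0],
    [0.02,-0.032,0],
    [0,0,0],
    [0,0,0],
    [0,0,0]
  ],
  "turn": [1.5,0,0,0,0,0,0,0,0,0,0],
  "jaw": [0.65,0.65,0.65,0.65,0.65,0.65,0.65,0.65,0.65,0.65,0.65]
}}

```text
t: 31.82
tcp_pos: [0.6094, 0.0925, 0.3094]
tool_rot: [1.0, -0.031, -0.0, 0.0]
ft_force: [0.7, -0.6, -0.0]
width: 0.061
```

```bash
python3 - <<'E'
from h import *
w=snapshot("wrist");cv2.imwrite("pics/w19.png",w["image"]);crop(w,190,110,400,290,3.8,"w19a.png")
go([.6378,.1055,.147],-3.4)
E
```

```text
t 31.88 tcp [0.6095 0.0925 0.3095] yaw -3.54 | turn -0.14 offset(after turn) [ 0.0274 -0.0147  0.1625] F [ 0.49 -0.49  0.29] w 0.0611
```

View pics/w19a.png

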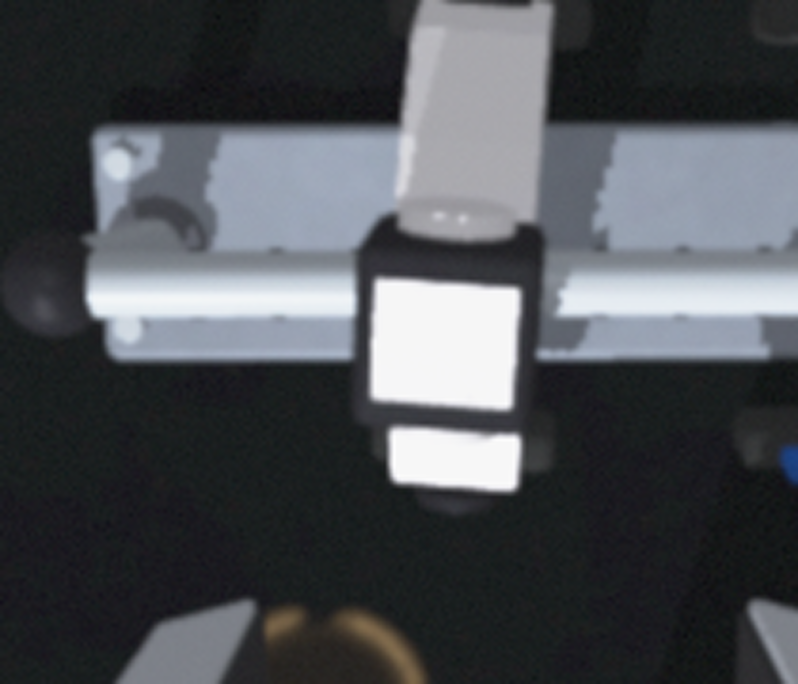

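View pics/w19.png

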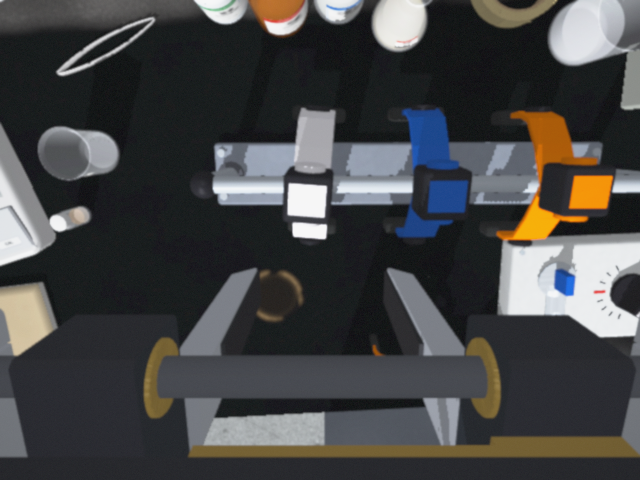

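```bash
python3 - <<'E'
from h import *
w=snapshot("wrist")
cap(w,[(373,277),(522,287),(515,411),(370,402)],3.8,(190,110),.179)
# project predicted ideal cap corners at bar
for y,n in((.1055,"w"),(-.0099,"b")):
  x=.632+.06*y;c,s_=np.cos(np.radians(-3.4)),np.sin(np.radians(-3.4))
  P=[[x+c*a-s_*b,y+s_*a+c*b,.18] for a,b in((.0135,.0157),(.0135,-.0157),(-.0135,-.0157),(-.0135,.0157))]
  print(n,((proj(w,P)-[190,110])*3.8).round(0).tolist())
E
```

```text
centre [0.6319 0.1035 0.179 ] yaw from y-edge -7.2 x-edge -6.3 len 0.0314 0.0268
w [[358.0, 252.0], [508.0, 252.0], [508.0, 379.0], [361.0, 379.0]]
b [[910.0, 251.0], [1060.0, 251.0], [1049.0, 378.0], [902.0, 379.0]]
```

```bash
python3 - <<'E'
from h import *
go([.634,.1037,.150],-3.4)
E
```

```text
t 31.93 tcp [0.6096 0.0926 0.3096] yaw -3.53 | turn -0.13 offset(after turn) [ 0.0237 -0.0126  0.1596] F [-0.43 -0.11  0.6 ] w 0.0611
```

Emit:
{"fn": "play_rows", "kwargs": {
  "offset": [
    [0.012,-0.006,0.02],
    [0.0115,-0.0065,0.035],
    [0,0,0.035],
    [0,0,0.035],
    [0,0,0.025],
    [0,0,0.008],
    [0,0,0],
    [0,0,0]
  ],
  "turn": [0,0,0,0,0,0,0,0],
  "jaw": [0.65,0.65,0.65,0.65,0.65,0.65,0.65,0.65]
}}

```text
t: 32.92
tcp_pos: [0.6352, 0.1048, 0.1526]
tool_rot: [1.0, -0.03, 0.001, -0.0]
ft_force: [0.1, -0.2, -0.6]
width: 0.0612
```

Emit:
{"fn": "play_rows", "kwargs": {
  "offset": [
    [0,0,0],
    [0,0,0],
    [0,0,0],
    [0,0,0],
    [0,0,0],
    [0,0,0],
    [0,0,0]
  ],
  "turn": [0,0,0,0,0,0,0],
  "jaw": [0.55,0.5,0.46,0.44,0.43,0.43,0.43]
}}

```text
t: 33.8
tcp_pos: [0.6345, 0.1043, 0.1516]
tool_rot: [1.0, -0.03, 0.001, 0.0]
ft_force: [-0.3, -2.5, 3.3]
width: 0.0405
```

```bash
python3 - <<'E'
from h import *
w=snapshot("wrist");cv2.imwrite("pics/w20.png",w["image"])
go([.634,.1037,.150],-3.4)
E
```

```text
t 33.85 tcp [0.6345 0.1042 0.1517] yaw -3.45 | turn -0.05 offset(after turn) [-0.0005  0.0006  0.0017] F [ 0.49 -3.15  3.21] w 0.0405
```

View pics/w20.png

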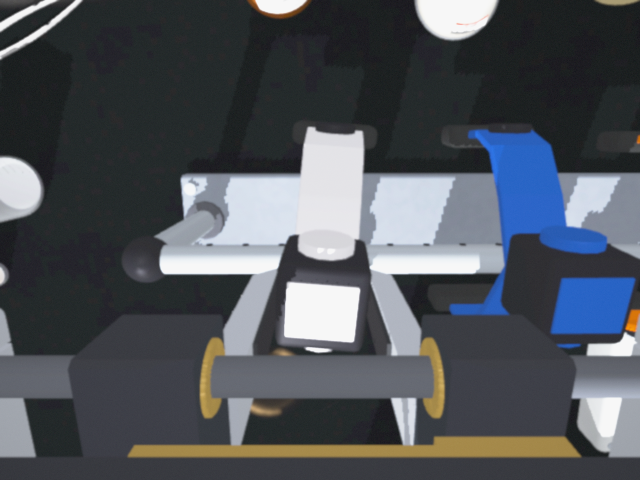

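Emit:
{"fn": "play_rows", "kwargs": {
  "offset": [
    [0,0,0],
    [0,0,0],
    [0,0,0],
    [0,0,0]
  ],
  "turn": [0,0,0,0],
  "jaw": [0.3,0.2,0.2,0.2]
}}

```text
t: 34.35
tcp_pos: [0.6345, 0.1044, 0.1516]
tool_rot: [1.0, -0.03, 0.001, 0.0]
ft_force: [0.4, -4.8, 5.0]
width: 0.0407
```

```bash
python3 - <<'E'
from h import *
w=snapshot("wrist");cv2.imwrite("pics/w21.png",w["image"])
s=snapshot("scene");crop(s,210,150,360,290,4.2,"s21.png")
go([.634,.1037,.150],-3.4)
E
```

```text
t 34.45 tcp [0.6345 0.1044 0.1516] yaw -3.44 | turn -0.04 offset(after turn) [-0.0004  0.0007  0.0016] F [ 0.14 -4.51  5.28] w 0.0406
```

View pics/w21.png

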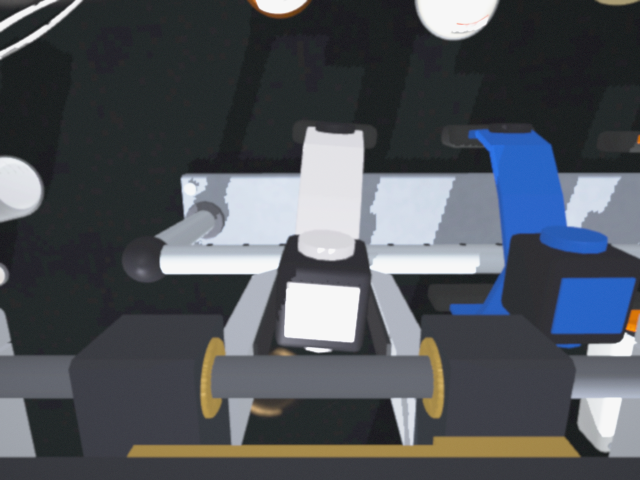

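View pics/s21.png

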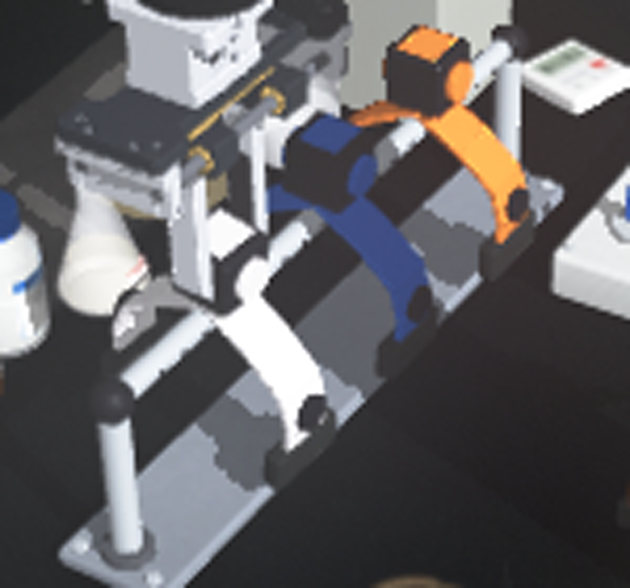

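Emit:
{"fn": "play_rows", "kwargs": {
  "offset": [
    [0,0,-0.01],
    [0,0,-0.025],
    [0,0,-0.035],
    [0,0,-0.035],
    [0,0,-0.035],
    [0,0,-0.01],
    [0,0,0]
  ],
  "turn": [0,0,0,0,0,0,0],
  "jaw": [0,0,0,0,0,0,0]
}}

```text
t: 35.33
tcp_pos: [0.6337, 0.1055, 0.3005]
tool_rot: [1.0, -0.03, -0.001, -0.0]
ft_force: [0.5, 0.2, -2.0]
width: 0.0408
```

```bash
python3 - <<'E'
from h import *
w=snapshot("wrist");cv2.imwrite("pics/w22.png",w["image"])
s=snapshot("scene");crop(s,210,100,360,290,3.1,"s22.png")
go([.447,.24,.30],0)
E
```

```text
t 35.42 tcp [0.6328 0.1051 0.2985] yaw -3.42 | turn -3.42 offset(after turn) [-0.1858 -0.1349 -0.0006] F [ 0.3   0.43 -2.18] w 0.0404
```

View pics/w22.png

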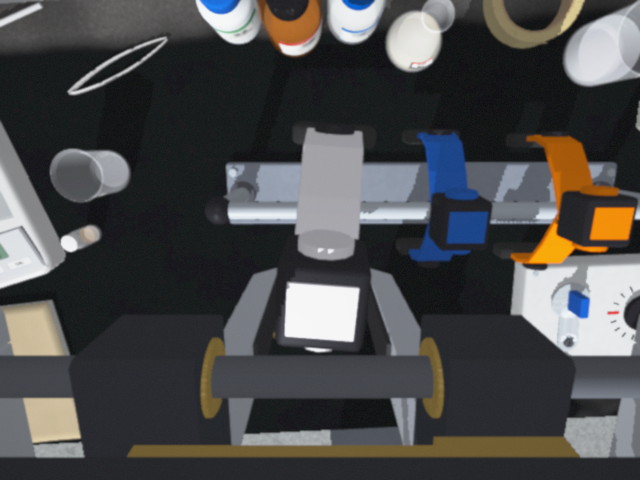

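View pics/s22.png

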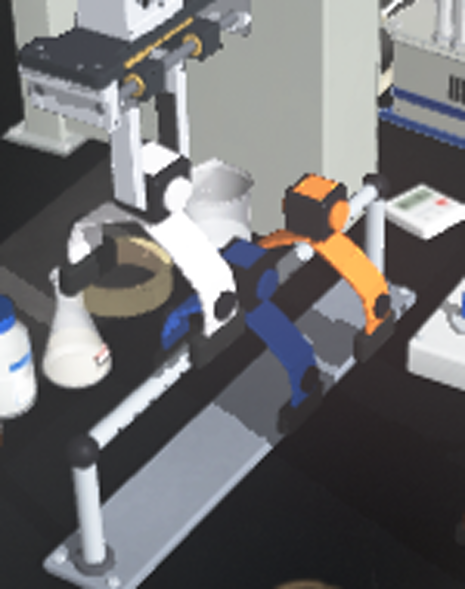

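Emit:
{"fn": "play_rows", "kwargs": {
  "offset": [
    [0,0,0],
    [-0.03,-0.02,0],
    [-0.035,-0.025,0],
    [-0.035,-0.025,0],
    [-0.035,-0.025,0],
    [-0.03,-0.025,0.02],
    [-0.02,-0.015,0.035],
    [0,0,0.035],
    [0,0,0.03],
    [0,0,0.03],
    [0,0,0],
    [0,0,0]
  ],
  "turn": [-3.4,0,0,0,0,0,0,0,0,0,0,0],
  "jaw": [0,0,0,0,0,0,0,0,0,0,0,0]
}}

```text
t: 36.92
tcp_pos: [0.4492, 0.2399, 0.1513]
tool_rot: [1.0, -0.0, -0.0, -0.0]
ft_force: [0.1, 0.2, -1.4]
width: 0.0405
```

```bash
python3 - <<'E'
from h import *
s=snapshot("scene");crop(s,230,180,400,350,3.5,"s23.png")
go([.447,.24,.1146],0)
E
```

```text
t 36.98 tcp [0.4499 0.2402 0.1521] yaw -0.04 | turn -0.04 offset(after turn) [-0.003   0.0002  0.0375] F [ 0.1   0.81 -1.18] w 0.0406
```

View pics/s23.png

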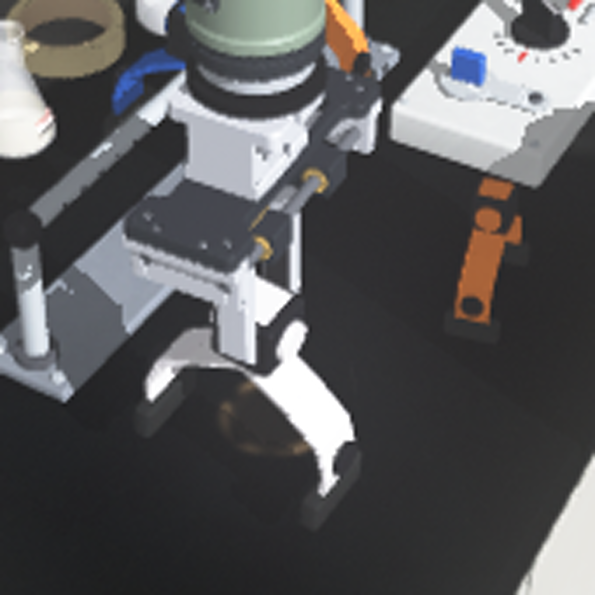

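Lower until contact.

Emit:
{"fn": "play_rows", "kwargs": {
  "offset": [
    [0,0,0.02],
    [0,0,0.008],
    [0,0,0.003],
    [0,0,0],
    [0,0,0]
  ],
  "turn": [0,0,0,0,0],
  "jaw": [0,0,0,0,0]
}}

```text
t: 37.6
tcp_pos: [0.45, 0.2401, 0.1212]
tool_rot: [1.0, -0.0, 0.001, -0.0]
ft_force: [0.7, 0.4, 2.0]
width: 0.0411
```

Emit:
{"fn": "play_rows", "kwargs": {
  "offset": [
    [0,0,0.002],
    [0,0,0],
    [0,0,0],
    [0,0,0],
    [0,0,0],
    [0,0,0],
    [0,0,-0.03],
    [0,0,-0.035],
    [0,0,-0.035],
    [0,0,-0.02],
    [0,0,0],
    [0,0,0]
  ],
  "turn": [0,0,0,0,0,0,0,0,0,0,0,0],
  "jaw": [0,0,0.5,0.6,0.75,0.75,0.75,0.75,0.75,0.75,0.75,0.75]
}}

```text
t: 39.1
tcp_pos: [0.4484, 0.2396, 0.2369]
tool_rot: [1.0, -0.0, -0.001, 0.0]
ft_force: [0.4, 0.0, -0.4]
width: 0.0706
```

```bash
python3 - <<'E'
from h import *
w=snapshot("wrist");cv2.imwrite("pics/w24.png",w["image"]);crop(w,260,110,390,300,3.5,"w24a.png")
go([.447,.24,.108],0)
E
```

```text
t 39.15 tcp [0.4482 0.2396 0.2365] yaw -0.04 | turn -0.04 offset(after turn) [-0.0009 -0.0006  0.1285] F [ 0.3   0.81 -0.18] w 0.0706
```

View pics/w24.png

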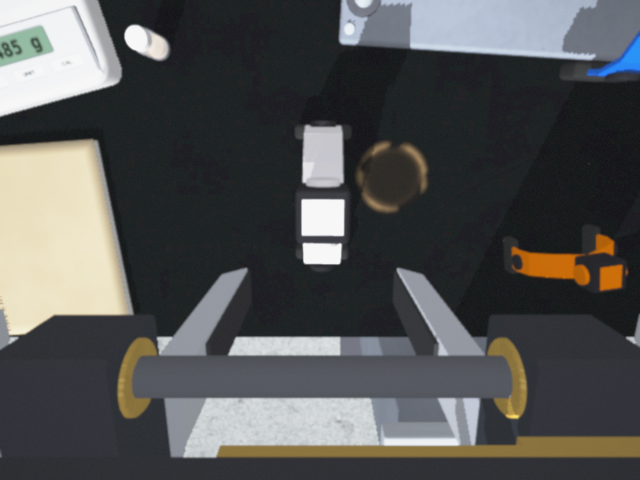

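View pics/w24a.png

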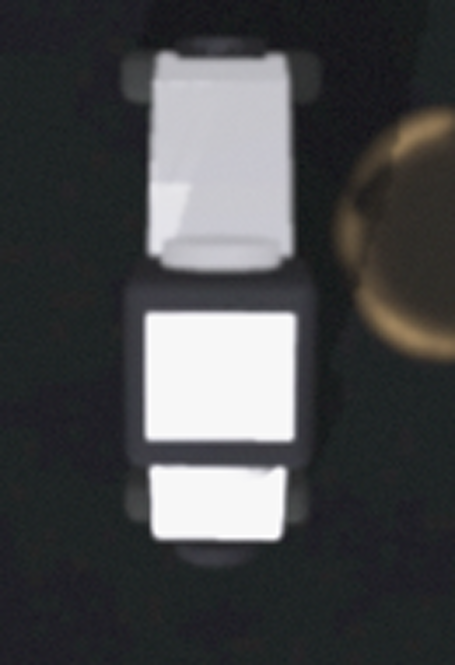

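```bash
python3 - <<'E'
from h import *
w=snapshot("wrist");cap(w,[(145,313),(296,313),(294,441),(145,441)],3.5,(260,110))
E
```

```text
centre [0.4627 0.2393 0.1425] yaw from y-edge -0.0 x-edge -0.4 len 0.031 0.0269
```

Emit:
{"fn": "play_rows", "kwargs": {
  "offset": [
    [0.0145,0,0.02],
    [0,0,0.035],
    [0,0,0.035],
    [0,0,0.028],
    [0,0,0.01],
    [0,0,0],
    [0,0,0],
    [0,0,0],
    [0,0,0],
    [0,0,0],
    [0,0,0]
  ],
  "turn": [0,0,0,0,0,0,0,0,0,0,0],
  "jaw": [0.75,0.75,0.75,0.75,0.75,0.75,0,0,0,0,0]
}}

```text
t: 40.58
tcp_pos: [0.4641, 0.24, 0.1108]
tool_rot: [1.0, -0.0, 0.001, -0.0]
ft_force: [-0.3, -1.0, 2.6]
width: 0.04
```

Emit:
{"fn": "play_rows", "kwargs": {
  "offset": [
    [0,0,-0.015],
    [0,0,-0.03],
    [0,0,-0.035],
    [0,0,-0.035],
    [0,0,-0.035],
    [0,0,-0.035],
    [0,0,0],
    [0,0,0],
    [0,0,0]
  ],
  "turn": [0,0,0,0,0,0,3.4,0,0],
  "jaw": [0,0,0,0,0,0,0,0,0]
}}

```text
t: 41.7
tcp_pos: [0.463, 0.2397, 0.2945]
tool_rot: [1.0, -0.03, -0.001, 0.0]
ft_force: [1.0, -0.1, -1.6]
width: 0.0399
```

```bash
python3 - <<'E'
from h import *
w=snapshot("wrist");cv2.imwrite("pics/w25.png",w["image"])
go([.6378,.105,.29],-3.4)
E
```

```text
t 41.75 tcp [0.4631 0.2397 0.2944] yaw -3.40 | turn -0.00 offset(after turn) [0.1824 0.1241 0.0041] F [ 0.11 -0.94 -1.99] w 0.0398
```

View pics/w25.png

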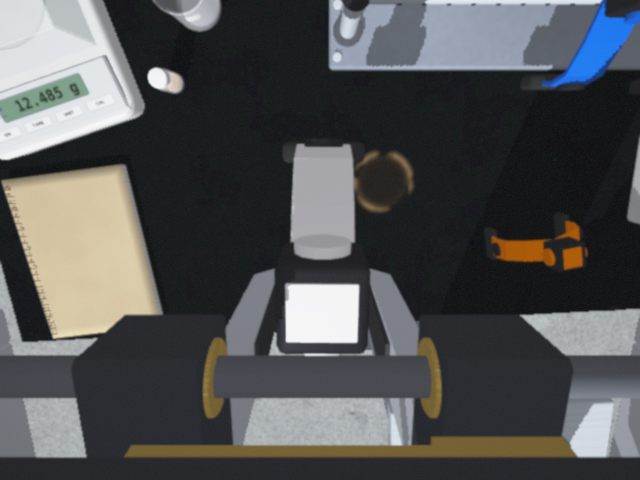

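Emit:
{"fn": "play_rows", "kwargs": {
  "offset": [
    [0.015,0.01,0],
    [0.025,0.018,0],
    [0.03,0.02,0],
    [0.03,0.02,0],
    [0.03,0.02,0],
    [0.03,0.02,0],
    [0.0225,0.0165,0],
    [0,0,0],
    [0,0,0],
    [0,0,0]
  ],
  "turn": [0,0,0,0,0,0,0,0,0,0],
  "jaw": [0,0,0,0,0,0,0,0,0,0]
}}

```text
t: 43.0
tcp_pos: [0.6378, 0.1052, 0.2952]
tool_rot: [1.0, -0.03, -0.0, -0.0]
ft_force: [0.3, 0.2, -1.0]
width: 0.0399
```

```bash
python3 - <<'E'
from h import *
w=snapshot("wrist");cv2.imwrite("pics/w26.png",w["image"])
go([.6378,.105,.150],-3.4)
E
```

```text
t 43.05 tcp [0.6378 0.1053 0.2953] yaw -3.37 | turn 0.03 offset(after turn) [-0.      0.0004  0.1453] F [ 0.73  0.22 -1.93] w 0.0397
```

View pics/w26.png

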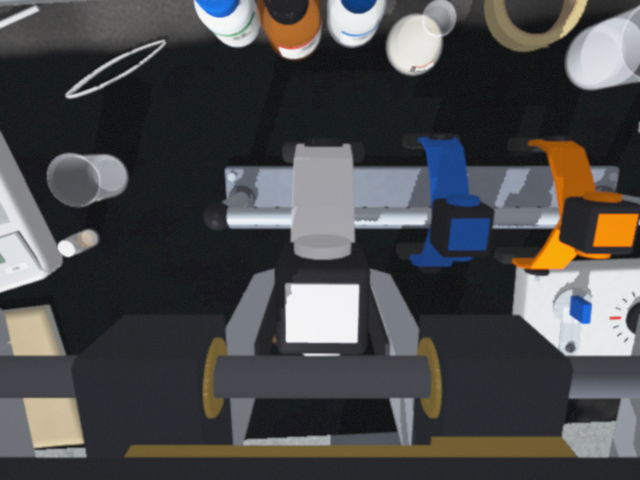

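Emit:
{"fn": "play_rows", "kwargs": {
  "offset": [
    [0,0,0.03],
    [0,0,0.035],
    [0,0,0.035],
    [0,0,0.025],
    [0,0,0.013],
    [0,0,0.006],
    [0,0,0.0015],
    [0,0,0],
    [0,0,0],
    [0,0,0]
  ],
  "turn": [0,0,0,0,0,0,0,0,0,0],
  "jaw": [0,0,0,0,0,0,0,0,0,0]
}}

```text
t: 44.3
tcp_pos: [0.6387, 0.1046, 0.1503]
tool_rot: [1.0, -0.03, 0.001, -0.0]
ft_force: [0.2, -0.9, -2.2]
width: 0.0398
```

Emit:
{"fn": "play_rows", "kwargs": {
  "offset": [
    [0,0,0.001],
    [0,0,0.001],
    [0,0,0],
    [0,0,0]
  ],
  "turn": [0,0,0,0],
  "jaw": [0,0,0,0]
}}

```text
t: 44.8
tcp_pos: [0.6389, 0.1046, 0.1484]
tool_rot: [1.0, -0.03, 0.001, -0.0]
ft_force: [-0.6, 0.3, 2.5]
width: 0.0397
```

Emit:
{"fn": "play_rows", "kwargs": {
  "offset": [
    [0,0,0],
    [0,0,0],
    [0,0,0],
    [0,0,0],
    [0,0,0],
    [0,0,-0.01],
    [0,0,-0.02],
    [0,0,-0.035],
    [0,0,-0.035],
    [0,0,-0.035],
    [0,0,-0.015],
    [0,0,0]
  ],
  "turn": [0,0,0,0,0,0,0,0,0,0,0,0],
  "jaw": [0.46,0.5,0.55,0.6,0.65,0.65,0.65,0.65,0.65,0.65,0.65,0.65]
}}

```text
t: 46.3
tcp_pos: [0.6392, 0.1047, 0.2998]
tool_rot: [1.0, -0.03, 0.002, -0.0]
ft_force: [-1.3, 0.2, -0.5]
width: 0.0608
```

```bash
python3 - <<'E'
from h import *
w=snapshot("wrist");cv2.imwrite("pics/w27.png",w["image"]);crop(w,200,120,520,290,2.4,"w27a.png")
go([.43,-.20,.30],0)
for y,n in((.1046,"w"),(-.0099,"b")):
  x=.632+.06*y;c,s_=np.cos(np.radians(-3.4)),np.sin(np.radians(-3.4))
  P=[[x+c*a-s_*b,y+s_*a+c*b,.18] for a,b in((.0135,.0157),(.0135,-.0157),(-.0135,-.0157),(-.0135,.0157))]
  print(n,((proj(w,P)-[200,120])*2.4).round(0).tolist())
E
```

```text
t 46.35 tcp [0.6383 0.1047 0.2977] yaw -3.43 | turn -3.43 offset(after turn) [-0.2083  0.3047 -0.0024] F [-0.17 -0.25 -0.37] w 0.0608
w [[247.0, 227.0], [342.0, 227.0], [341.0, 307.0], [248.0, 307.0]]
b [[596.0, 228.0], [691.0, 228.0], [683.0, 307.0], [589.0, 307.0]]
```

View pics/w27a.png

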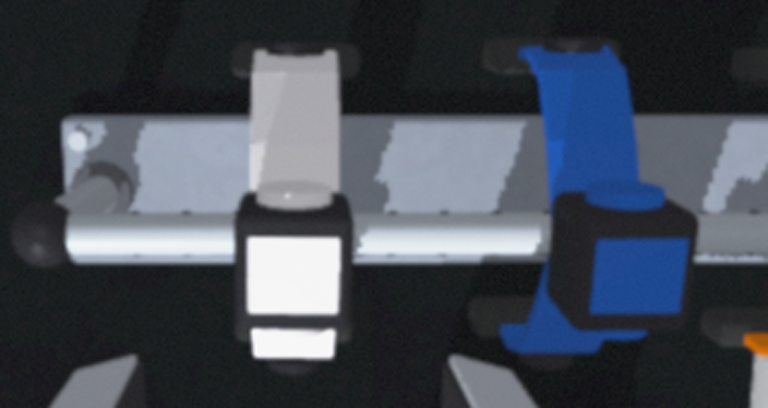

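```bash
python3 - <<'E'
from h import *
print(state()["q"].round(3))
go([.498,-.1885,.16],-1)
E
```

```text
[0.029 0.309 1.227 0.    1.605 1.66 ]
t 46.35 tcp [0.6383 0.1047 0.2977] yaw -3.43 | turn -2.43 offset(after turn) [-0.1352  0.2956  0.1376] F [-0.17 -0.25 -0.37] w 0.0608
```

Emit:
{"fn": "play_rows", "kwargs": {
  "offset": [
    [0,0.03,0],
    [-0.01,0.04,0],
    [-0.025,0.045,0],
    [-0.025,0.045,0],
    [-0.025,0.045,0],
    [-0.025,0.045,0],
    [-0.025,0.045,0.02],
    [0,0,0.035],
    [0,0,0.035],
    [0,0,0.035],
    [0,0,0],
    [0,0,0]
  ],
  "turn": [-2.4,0,0,0,0,0,0,0,0,0,0,0],
  "jaw": [0.6,0.5,0.4,0.35,0.35,0.35,0.35,0.35,0.35,0.35,0.35,0.35]
}}

```text
t: 47.85
tcp_pos: [0.4969, -0.1878, 0.1729]
tool_rot: [1.0, -0.009, -0.0, -0.0]
ft_force: [0.9, 0.7, 0.6]
width: 0.0327
```

```bash
python3 - <<'E'
from h import *
w=snapshot("wrist");cv2.imwrite("pics/w28.png",w["image"])
s=snapshot("scene");crop(s,220,100,420,290,3.5,"s28.png")
go([.498,-.1885,.057],-1)
E
```

```text
t 47.95 tcp [ 0.4979 -0.1883  0.1743] yaw -1.03 | turn -0.03 offset(after turn) [-0.0002 -0.      0.1173] F [-0.01 -0.28  0.87] w 0.0330
```

View pics/w28.png

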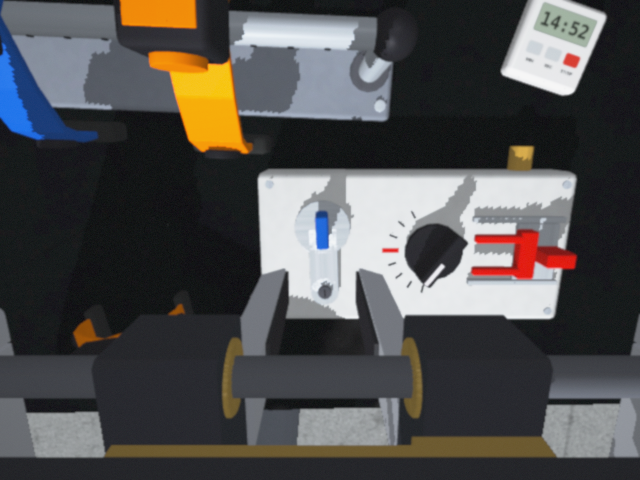

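View pics/s28.png

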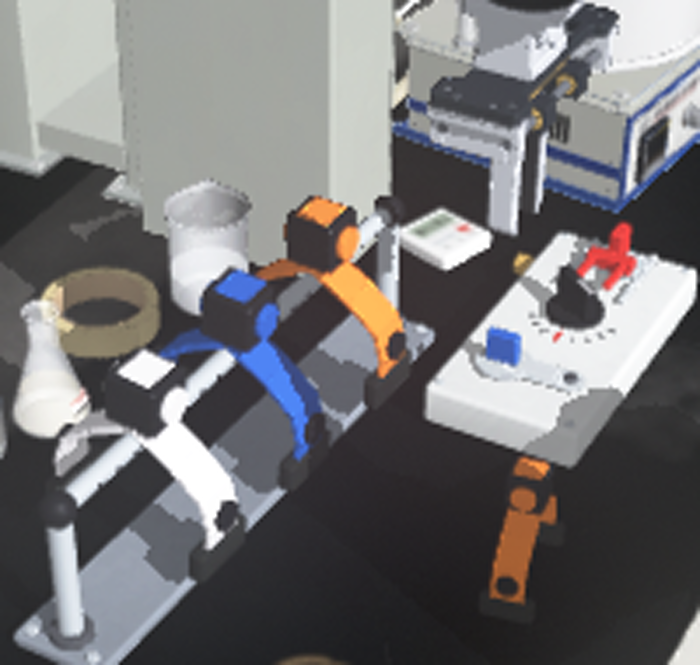

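Emit:
{"fn": "play_rows", "kwargs": {
  "offset": [
    [0,0,0.03],
    [0,0,0.035],
    [0,0,0.03],
    [0,0,0.015],
    [0,0,0.005],
    [0,0,0],
    [0,0,0],
    [0,0,0],
    [0,0,0]
  ],
  "turn": [0,0,0,0,0,0,0,0,0],
  "jaw": [0.35,0.35,0.35,0.35,0.35,0.25,0.2,0.2,0.2]
}}

```text
t: 49.08
tcp_pos: [0.4971, -0.188, 0.0581]
tool_rot: [1.0, -0.009, 0.0, 0.0]
ft_force: [-0.3, 0.7, 0.1]
width: 0.0189
```

```bash
python3 - <<'E'
from h import *
w=snapshot("wrist");cv2.imwrite("pics/w29.png",w["image"])
go([.498,-.1885,.057],-1)
E
```

```text
t 49.12 tcp [ 0.497  -0.1879  0.058 ] yaw -1.04 | turn -0.04 offset(after turn) [0.001  0.0006 0.001 ] F [0.64 0.13 0.59] w 0.0188
```

View pics/w29.png

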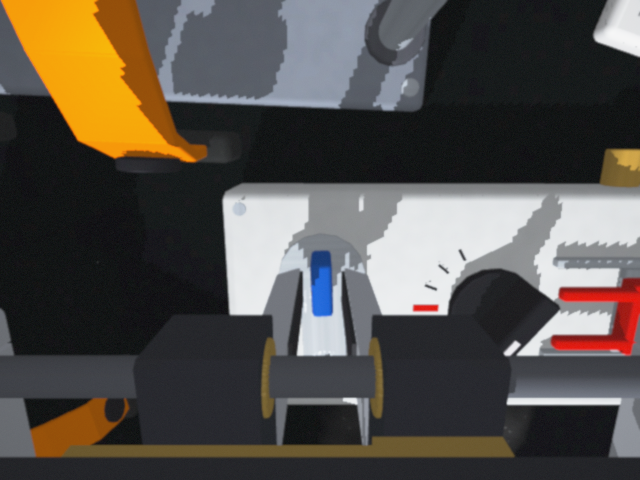

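Emit:
{"fn": "play_rows", "kwargs": {
  "offset": [
    [-0.0003,-0.0062,0],
    [-0.0003,-0.0062,0],
    [-0.0003,-0.0062,0],
    [-0.0003,-0.0062,0],
    [-0.0003,-0.0062,0],
    [-0.0003,-0.0062,0],
    [-0.0003,-0.0062,0],
    [-0.0003,-0.0062,0],
    [-0.0003,-0.0062,0],
    [-0.0003,-0.0062,0],
    [-0.0003,-0.0062,0],
    [-0.0003,-0.0062,0]
  ],
  "turn": [-6.2,-6.2,-6.2,-6.2,-6.2,-6.2,-6.2,-6.2,-6.2,-6.2,-6.2,-6.2],
  "jaw": [0.2,0.2,0.2,0.2,0.2,0.2,0.2,0.2,0.2,0.2,0.2,0.2]
}}

```text
t: 50.62
tcp_pos: [0.4566, -0.1319, 0.058]
tool_rot: [0.801, 0.599, 0.0, 0.001]
ft_force: [-0.4, -0.8, 0.3]
width: 0.019
```

Emit:
{"fn": "play_rows", "kwargs": {
  "offset": [
    [0,0,0],
    [0,0,0],
    [0,0,-0.02],
    [0,0,-0.03],
    [0,0,-0.035],
    [0,0,-0.035],
    [0,0,-0.03],
    [0,0,0]
  ],
  "turn": [0,0,0,0,0,0,0,0],
  "jaw": [0.22,0.25,0.25,0.25,0.25,0.25,0.25,0.25]
}}

```text
t: 51.62
tcp_pos: [0.4582, -0.1325, 0.2103]
tool_rot: [0.802, 0.597, 0.001, 0.003]
ft_force: [-0.2, -0.6, -0.3]
width: 0.0237
```

```bash
python3 - <<'E'
from h import *
w=snapshot("wrist");cv2.imwrite("pics/w30.png",w["image"])
s=snapshot("scene");crop(s,220,100,420,290,3.5,"s30.png")
print(state()["q"].round(3))
go([.4748,-.2800,.16],53-90)
E
```

```text
[-0.463 -0.011  1.777 -0.     1.377 -0.172]
t 51.73 tcp [ 0.4558 -0.1314  0.2068] yaw 73.33 | turn 110.33 offset(after turn) [0.1046 0.1073 0.0467] F [ 0.03  0.95 -0.66] w 0.0239
```

View pics/s30.png

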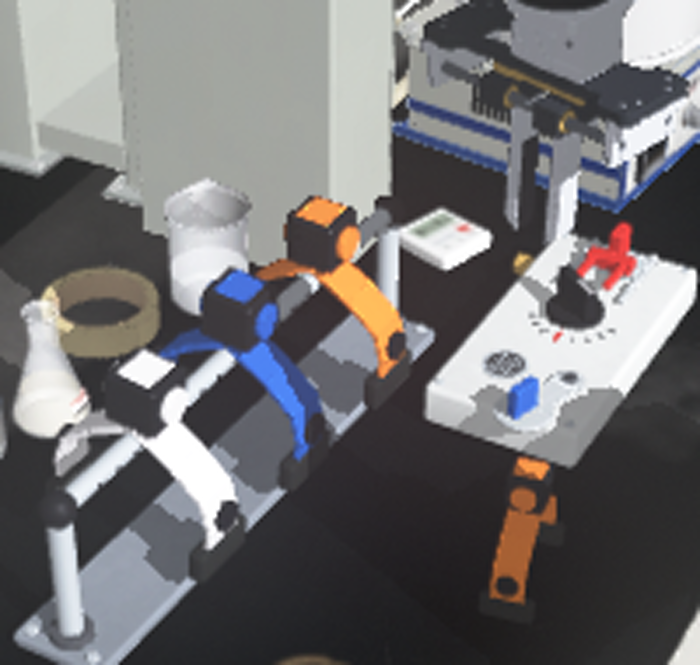

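View pics/w30.png

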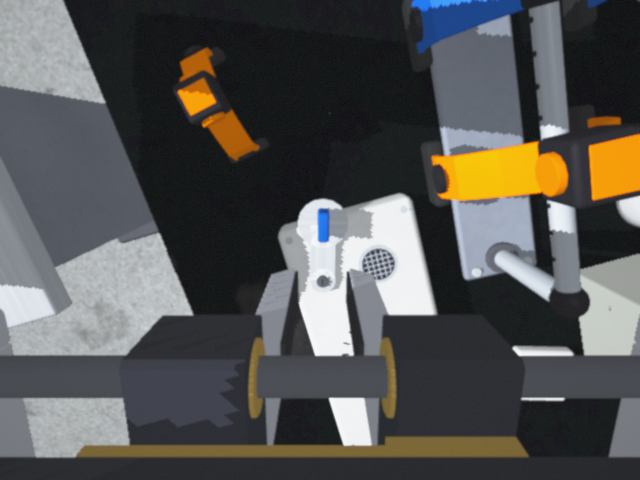

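```bash
python3 - <<'E'
from h import *
go([.4748,-.2800,.19],143)
E
```

```text
t 51.73 tcp [ 0.4558 -0.1314  0.2068] yaw 73.33 | turn -69.67 offset(after turn) [-0.1046 -0.1073  0.0167] F [ 0.03  0.95 -0.66] w 0.0239
```

Emit:
{"fn": "play_rows", "kwargs": {
  "offset": [
    [0,0,0],
    [0,0,0],
    [0,0,0],
    [0,0,0],
    [0,0,0],
    [0,0,0],
    [0,0,0],
    [-0.03,-0.03,0],
    [-0.035,-0.035,0],
    [-0.04,-0.042,0.01],
    [0,0,0],
    [0,0,0]
  ],
  "turn": [-10,-10,-10,-10,-10,-10,-9.7,0,0,0,0,0],
  "jaw": [0.3,0.3,0.3,0.3,0.3,0.3,0.3,0.3,0.3,0.3,0.3,0.3]
}}

```text
t: 53.22
tcp_pos: [0.4747, -0.279, 0.1955]
tool_rot: [0.317, 0.948, 0.001, -0.002]
ft_force: [-0.0, -0.2, 0.4]
width: 0.0282
```

```bash
python3 - <<'E'
from h import *
w=snapshot("wrist");cv2.imwrite("pics/w31.png",w["image"])
t=snapshot("top");crop(t,380,180,510,300,5,"t31.png")
go([.4748,-.2800,.056],143)
print(proj(w,[[.4748,-.28,.075],[.4748-.023*.6,-.28+.023*.8,.075]]))
E
```

```text
t 53.33 tcp [ 0.4754 -0.2786  0.1968] yaw 143.12 | turn 0.12 offset(after turn) [-0.0007 -0.0016  0.1408] F [-0.42  0.5  -0.17] w 0.0283
[[320.81178682 233.83830335]
 [328.9389857  206.5054708 ]]
```

View pics/w31.png

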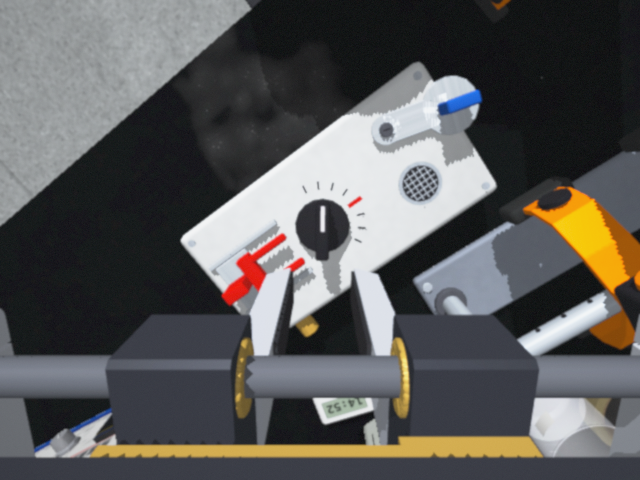

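View pics/t31.png

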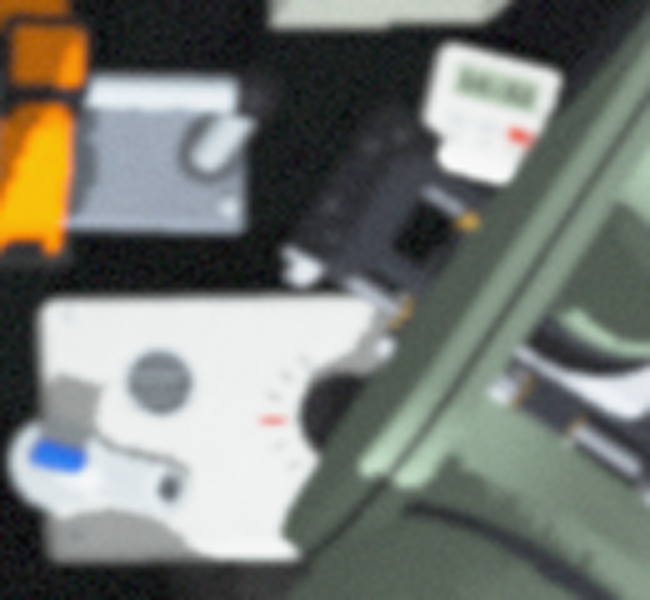

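Emit:
{"fn": "play_rows", "kwargs": {
  "offset": [
    [0,-0.001,0.03],
    [0,0,0.035],
    [0,0,0.035],
    [0,0,0.028],
    [0,0,0.01],
    [0,0,0],
    [0,0,0],
    [0,0,0],
    [0,0,0],
    [0,0,0]
  ],
  "turn": [0,0,0,0,0,0,0,0,0,0],
  "jaw": [0.3,0.3,0.3,0.3,0.3,0.3,0.2,0.12,0.12,0.12]
}}

```text
t: 54.58
tcp_pos: [0.4769, -0.2807, 0.061]
tool_rot: [0.317, 0.948, 0.001, 0.002]
ft_force: [3.7, 4.4, 3.9]
width: 0.0111
```

```bash
python3 - <<'E'
from h import *
w=snapshot("wrist");cv2.imwrite("pics/w32.png",w["image"])
go([.4748,-.2800,.056],89)
E
```

```text
t 54.62 tcp [ 0.4769 -0.2807  0.061 ] yaw 143.04 | turn 54.04 offset(after turn) [ 0.0006 -0.0022  0.005 ] F [3.11 3.78 4.8 ] w 0.0114
```

View pics/w32.png

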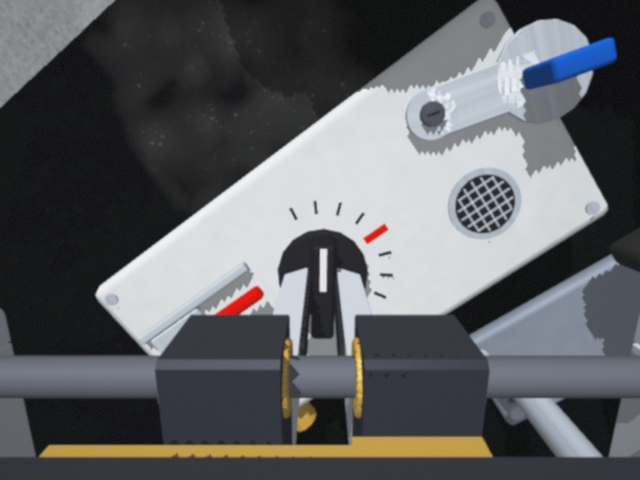

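Emit:
{"fn": "play_rows", "kwargs": {
  "offset": [
    [0,0.001,0],
    [0,0,0],
    [0,0,0],
    [0,0,0],
    [0,0,0],
    [0,0,0],
    [0,0,0],
    [0,0,0],
    [0,0,0]
  ],
  "turn": [4,8,8,8,8,8,6,4,0],
  "jaw": [0.1,0.1,0.1,0.1,0.1,0.1,0.1,0.1,0.1]
}}

```text
t: 55.75
tcp_pos: [0.4761, -0.281, 0.061]
tool_rot: [0.713, 0.701, -0.0, 0.001]
ft_force: [-0.5, 0.9, 6.1]
width: 0.0107
```

```bash
python3 - <<'E'
from h import *
w=snapshot("wrist");cv2.imwrite("pics/w33.png",w["image"])
go([.4748,-.2800,.056],89)
E
```

```text
t 55.80 tcp [ 0.4761 -0.281   0.061 ] yaw 89.07 | turn 0.07 offset(after turn) [ 0.0009 -0.0013  0.005 ] F [-0.34  3.09  5.53] w 0.0105
```

View pics/w33.png

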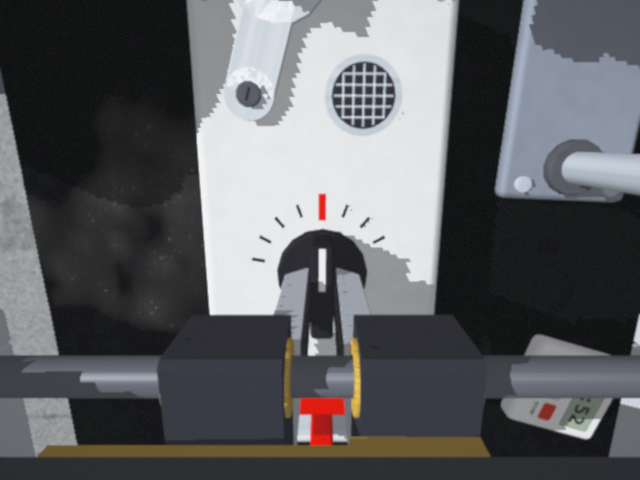

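Emit:
{"fn": "play_rows", "kwargs": {
  "offset": [
    [0,0,0],
    [0,0,0],
    [0,0,0],
    [0,0,-0.02],
    [0,0,-0.03],
    [0,0,-0.03],
    [0,0,-0.03],
    [-0.04,0,0],
    [-0.05,-0.002,0],
    [0,0,0],
    [0,0,0]
  ],
  "turn": [0,0,0,0,0,0,0,0,0,0,0],
  "jaw": [0.15,0.2,0.25,0.3,0.35,0.35,0.35,0.35,0.35,0.35,0.35]
}}

```text
t: 57.18
tcp_pos: [0.4719, -0.3695, 0.169]
tool_rot: [0.713, 0.701, 0.0, -0.001]
ft_force: [0.8, 0.3, -0.5]
width: 0.033
```

```bash
python3 - <<'E'
from h import *
w=snapshot("wrist");cv2.imwrite("pics/w34.png",w["image"])
go([.4735,-.3735,.058],89)
E
```

```text
t 57.23 tcp [ 0.4721 -0.369   0.1691] yaw 89.08 | turn 0.08 offset(after turn) [-0.0046  0.0016  0.1111] F [-0.28 -0.37 -0.06] w 0.0327
```

View pics/w34.png

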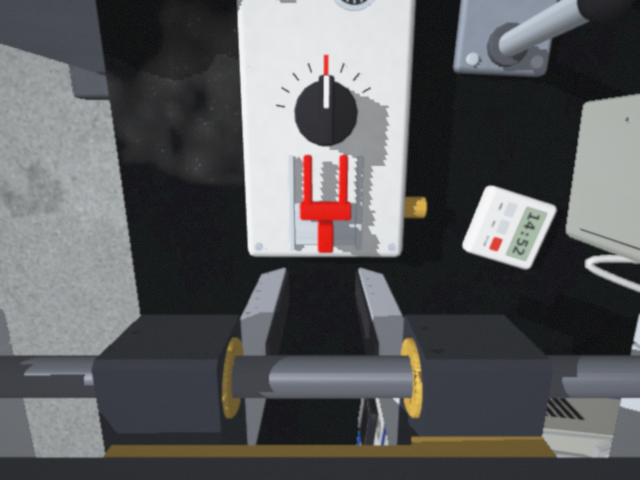

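```bash
python3 - <<'E'
from h import *
w=snapshot("wrist");crop(w,230,20,420,265,2.4*1.0,"w34a.png")
for p in [(325,250),(325,222),(326,200)]: print(onz(w,p,.072).round(4))
for p in [(326,80),(326,106)]: print(onz(w,p,.075).round(4))
E
```

```text
[ 0.4733 -0.3775  0.072 ]
[ 0.4736 -0.3562  0.072 ]
[ 0.4745 -0.34    0.072 ]
[ 0.4755 -0.2593  0.075 ]
[ 0.4753 -0.2757  0.075 ]
```

View pics/w34a.png

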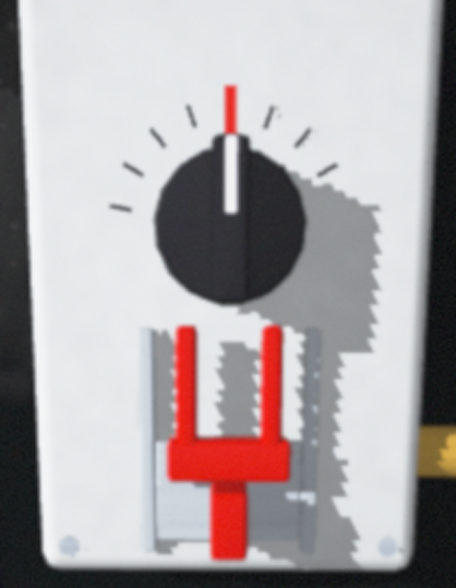

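Emit:
{"fn": "play_rows", "kwargs": {
  "offset": [
    [-0.002,0.0018,0.03],
    [0,0,0.035],
    [0,0,0.03],
    [0,0,0.014],
    [0,0,0],
    [0,0,0],
    [0,0,0],
    [0,0,0],
    [0,0,0],
    [0,0,0]
  ],
  "turn": [0,0,0,0,0,0,0,0,0,0],
  "jaw": [0.35,0.35,0.35,0.35,0.35,0.35,0.2,0.1,0.1,0.1]
}}

```text
t: 58.52
tcp_pos: [0.4743, -0.3726, 0.0614]
tool_rot: [0.713, 0.701, -0.0, 0.001]
ft_force: [-0.9, -0.1, 4.0]
width: 0.0117
```

```bash
python3 - <<'E'
from h import *
w=snapshot("wrist");cv2.imwrite("pics/w35.png",w["image"])
go([.4745,-.3305,.058],89)
E
```

```text
t 58.58 tcp [ 0.4744 -0.3726  0.0614] yaw 89.06 | turn 0.06 offset(after turn) [ 0.0421 -0.0006  0.0034] F [-0.98  1.48  4.55] w 0.0115
```

View pics/w35.png

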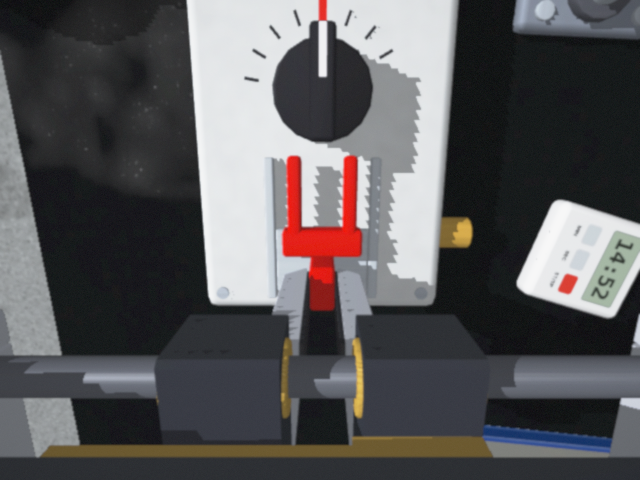

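Emit:
{"fn": "play_rows", "kwargs": {
  "offset": [
    [0.005,0,0],
    [0.006,0,0],
    [0.006,0,0],
    [0.006,0,0],
    [0.006,0,0],
    [0.005,0,0],
    [0.003,0,0],
    [0.002,0,0],
    [0,0,0],
    [0,0,0]
  ],
  "turn": [0,0,0,0,0,0,0,0,0,0],
  "jaw": [0.05,0.05,0.05,0.05,0.05,0.05,0.05,0.05,0.05,0.05]
}}

```text
t: 59.82
tcp_pos: [0.4751, -0.3358, 0.0614]
tool_rot: [0.713, 0.701, -0.001, 0.002]
ft_force: [-1.4, -7.3, 2.8]
width: 0.0112
```

Emit:
{"fn": "play_rows", "kwargs": {
  "offset": [
    [0.002,0,0],
    [0.001,0,0],
    [0,0,0],
    [0,0,0]
  ],
  "turn": [0,0,0,0],
  "jaw": [0.05,0.05,0.05,0.05]
}}

```text
t: 60.32
tcp_pos: [0.4751, -0.3356, 0.0615]
tool_rot: [0.713, 0.701, -0.003, 0.005]
ft_force: [-2.4, -13.0, -1.2]
width: 0.012
```

```bash
python3 - <<'E'
from h import *
w=snapshot("wrist");cv2.imwrite("pics/w36.png",w["image"])
go([.4745,-.3305,.058],89)
E
```

```text
t 60.38 tcp [ 0.4751 -0.3356  0.0615] yaw 89.08 | turn 0.08 offset(after turn) [ 0.0051 -0.0007  0.0034] F [ -0.34 -12.72  -1.74] w 0.0116
```

View pics/w36.png

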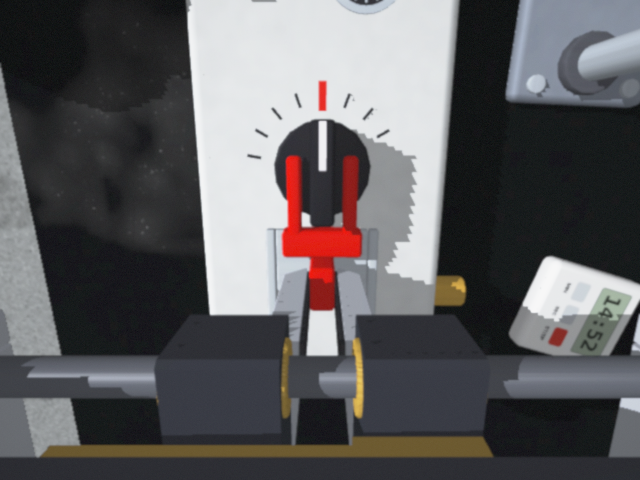

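Emit:
{"fn": "play_rows", "kwargs": {
  "offset": [
    [0.002,0,0],
    [0.001,0,0],
    [0,0,0],
    [0,0,0]
  ],
  "turn": [0,0,0,0],
  "jaw": [0.05,0.05,0.05,0.05]
}}

```text
t: 60.88
tcp_pos: [0.4751, -0.3355, 0.0615]
tool_rot: [0.713, 0.701, -0.005, 0.007]
ft_force: [-2.0, -20.2, -5.6]
width: 0.0117
```

Emit:
{"fn": "play_rows", "kwargs": {
  "offset": [
    [-0.003,0,0],
    [-0.002,0,0],
    [0,0,0],
    [0,0,0],
    [0,0,0],
    [0,0,-0.02],
    [0,0,-0.03],
    [0,0,-0.03],
    [0,0,-0.03],
    [0,0,0],
    [0,0,0]
  ],
  "turn": [0,0,0,0,0,0,0,0,0,0,0],
  "jaw": [0.05,0.05,0.2,0.3,0.35,0.35,0.35,0.35,0.35,0.35,0.35]
}}

```text
t: 62.25
tcp_pos: [0.4741, -0.3313, 0.1692]
tool_rot: [0.713, 0.701, 0.0, -0.001]
ft_force: [-0.6, 0.2, -0.8]
width: 0.0332
```

```bash
python3 - <<'E'
from h import *
w=snapshot("wrist");cv2.imwrite("pics/w37.png",w["image"]);crop(w,230,20,420,285,2.2,"w37a.png")
s=snapshot("scene");crop(s,220,100,420,290,3.5,"s37.png")
go([.4745,-.3735,.17],89)
E
```

```text
t 62.35 tcp [ 0.4738 -0.331   0.1685] yaw 89.07 | turn 0.07 offset(after turn) [-0.0424  0.0015 -0.0016] F [-0.52 -0.32  0.46] w 0.0326
```

View pics/w37.png

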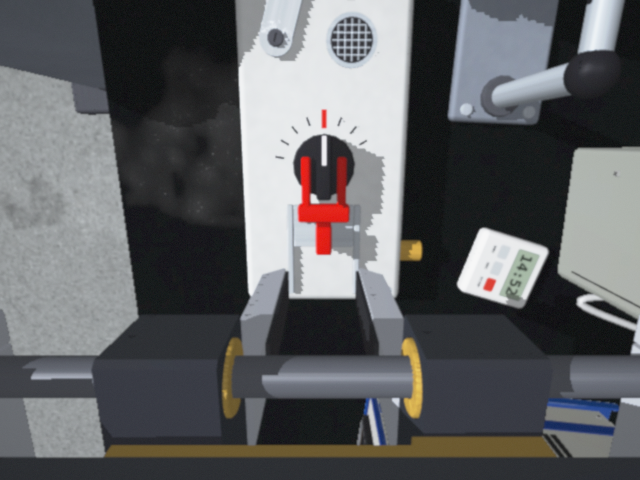

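View pics/w37a.png

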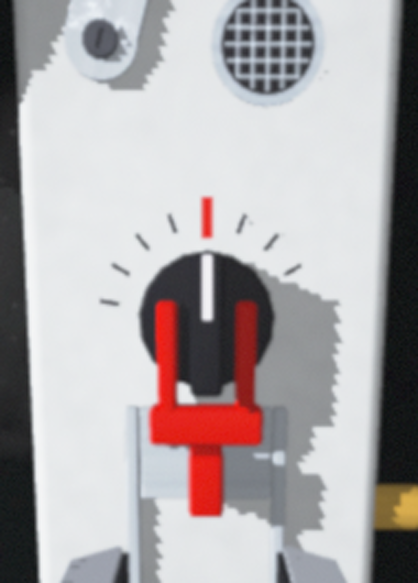

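View pics/s37.png

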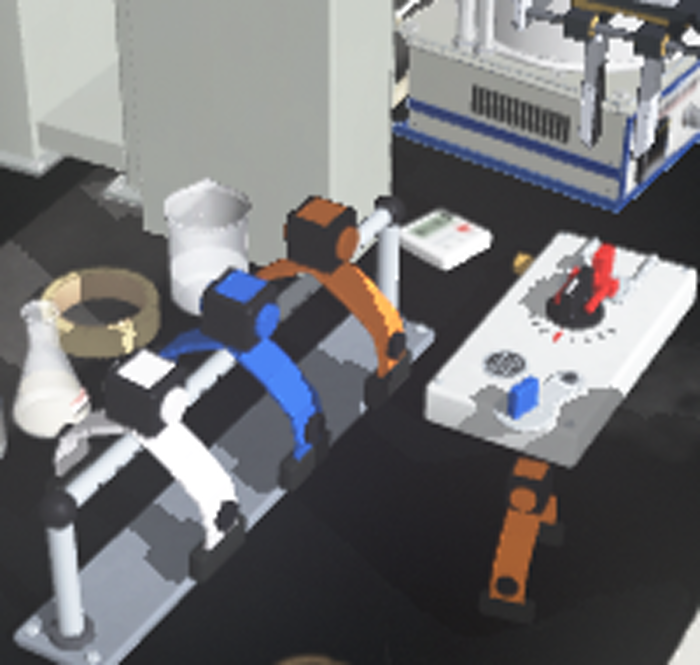

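```bash
python3 - <<'E'
from h import *
w=snapshot("wrist")
for p in [(323,254),(323,222)]: print(onz(w,p,.072).round(4))
crop(w,280,190,370,260,8,"w38.png")
t=snapshot("top");crop(t,240,150,440,245,4,"t38.png")
E
```

```text
[ 0.4733 -0.3423  0.072 ]
[ 0.4736 -0.3179  0.072 ]
```

View pics/t38.png

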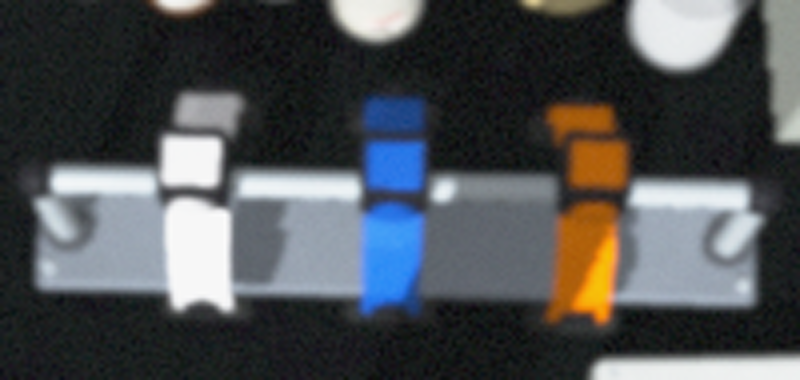

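View pics/w38.png

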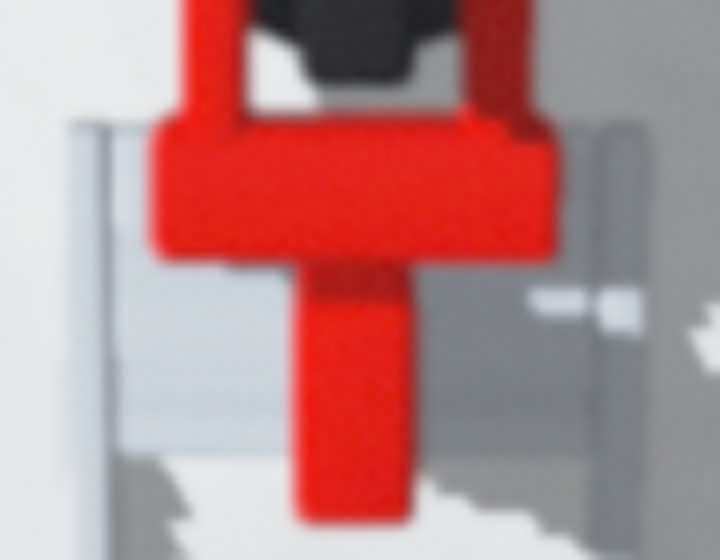

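```bash
python3 - <<'E'
from h import *
print(state()["t"],state()["ft_force"].round(1)); print(close_job())
E
```

```text
62.45 [ 0.2 -0.4 -0.2]
the job is handed in; nothing more can be done
None
```

I hung all three frames that were there (orange, blue and white) on the bar, started the air in the order asked, and handed the job in at 62 s. There was no green frame, and I left the small orange look-alike where it stood.

- **Frames:** They hang about 115 mm apart, which leaves nearly 60 mm between neighbouring pads, and all are well off the posts. After the first hanging, white sat 3 to 4° askew and about 6° tilted. I took it down, stood it on the worktop and hung it again before touching the control box. In the last wrist view of the rail it was square to the bar and level with blue.
- **Cover:** I swung it about 1.3 rad to the left, and the port is wholly visible.
- **Knob:** I turned it clockwise about 54°, and the white line is on the red mark in the last picture.
- **Lock:** It is against a firm stop with the prongs either side of the bar. A 20 N push moved it no further, and its plate is flush with the ends of its guides.
- **One reading disagreed:** I measured about 37 mm of lock travel (36 to 37 mm by camera, 37 mm by the arm) against the stated 40 mm. I put this down to the lock starting slightly forward of fully drawn back.

I never moved toward the beaker, the timer or the vial. The gripper was clear, with near-zero force, when I handed in.

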